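# Gauge the slanted sleeve and show the tip to the bench camera

## Task

Take the depth gauge from its rest by the handle and slide its rod into the slanted guide tube on the chassis front until the collar stops against the tube's mouth, then draw it right out again. Hold the tip up for reading at the inspection stand, midway between camera lens and light panel at lens height, the rod level and square across the line of sight. Finish holding it there still in the gripper, touching nothing else with it, and leave the other things on the bench where they are.

Things in the scene. Friction and masses are not known exactly. Their poses are not given: they have to be found in the camera images.
- gauge: loose depth gauge, about 90 g: flat-sided black handle 80 long x 18 wide x 20 high mm, then a steel stop collar (disc 34 mm across, 6 thick), then a round steel rod 8 mm across, 80 long, its last 8 mm tapered. Origin mid-handle; x along the rod to the tip, z up. Lies level, handle centre 50 mm above the bench. Grip mid-handle by its flat sides from above; 12 mm either way along it is clear
- gauge_collar (a point): centre of the collar's front face (the face that stops), on the gauge's axis 46 mm ahead of the gauge's origin
- gauge_tip (a point): end of the gauge's rod, 126 mm ahead of the gauge's origin, 80 mm ahead of the collar's face
- rest: fixed cradle carrying the gauge at the start: base 150 x 50 x 8 mm, a saddle under the handle's rear end (cheeks up to 48 mm) and a notched post under the rod (up to 56 mm), both open upward so that the gauge lifts straight out. Origin on the bench below the gauge's origin, x along the gauge
- chassis: fixed open-topped instrument chassis, 200 wide (y) x 180 deep x 88 mm high, grey front panel facing the robot (-x), circuit board inside. Origin on the bench straight below the mouth of its sleeve; the panel stands 35 mm further along +x
- sleeve: steel guide tube fixed in the chassis's front panel, 75 mm long, slanting down into it 20 degrees (0.35 rad) below level. Origin: centre of its mouth, 85 mm above the bench; x along the bore, inward and down. Bore 11 mm across, flared to 22 mm (28 mm outside) at the mouth over 12 mm. The collar's face stops at the mouth's rim; inside it is clear
- reader: fixed inspection stand: a small bench camera at +y and a white light panel (60 x 60 mm) at -y, facing one another along y across a gap of 90 mm, on a base 80 x 190 x 12 mm, at most 130 mm high. Open above and along x. Origin on the bench below the reading point; y runs along the camera's line of sight, -x faces the robot's side
- reading_point (a point): midway between the lens and the light panel on the camera's line of sight, 100 mm above the bench; lens front and panel are each 45 mm from it
- screwdriver: bystander: small screwdriver lying on the bench, 120 mm long
- brush: bystander: small flat brush lying on the bench, 120 mm long
- reel: bystander: flanged reel 60 mm across, 40 mm high
- pot: bystander: dark round metal pot 64 mm across, 55 mm high
- heatsink: bystander: finned aluminium block 60 x 50 x 32 mm
- jar: bystander: amber jar 52 mm across, 60 mm high
- tray: bystander: shallow grey tray 110 x 80 x 35 mm
Things that resemble listed ones, but are neither listed nor needed, are in the scene too. Leave any green look-alike of the gauge alone.

How it is judged:
By the outcome, as a careful person would: the job done as asked, in the order asked, and still so for the second after the job is handed in, while the arm keeps its last pose, push and grip.
It also fails if it takes over 56 s, if anything falls off the work surface, if the arm or the gripper's body presses on something with over 40 N, if the wrist force passes 120 N, or if a joint passes its speed limit or range.

## Robot

A 6-joint arm with a two-finger parallel gripper is mounted at the origin on the work surface. World frame = base frame: x ahead of the robot, y to its left, z up, the work surface at z = 0. Lengths are in m, angles in rad, forces in N, time in s.
With the tool pointing down it reaches from about 0.35 to 0.875 m from the base axis. Payload 15.5 kg.
Tool frame: the origin (TCP) lies midway between the tips of the shut fingers; the grasp point (between the pads) lies 19 mm behind it (r.pinch_z is the distance from the TCP to the grasp point, in m); y points along the fingers, x is the direction in which the jaws open and shut, and the axes are right-handed (so a half turn about y gives the same grasp; the last joint's range is limited). The gripper opens to 85 mm and grips with 20 to 120 N. Pads are 22 mm wide; open, the fingers measure 114 mm over their backs; the gripper's body (76 mm by 85 mm) begins 54 mm behind the grasp point. The pads swing forward as they close: fully open they stand 13 mm farther back than shut.
Start: joints at [1.034, 0.494, 1.345, -0, 1.302, -0.096], TCP at [0.267, 0.565, 0.231] pointing down, gripper open.
Joint ranges: [-2.91, 2.91], [-0.82, 2.16], [0.22, 2.67], [-1.22, 4.37], [0.12, 2.79], [-3.08, 3.08]. Speed limits (rad/s): [1.89, 1.89, 2.57, 3.01, 3.01, 3.01].

## Interface

Orientations are given as a 3x3 rotation matrix whose columns are the frame's x, y, z axes.
In Python, from station import r, vision, spot_in, cut_out, spot_point gives the robot as it stands. The module is installed in compiled form; this text tells all that it offers.
- The arm moves only by the tool drive_tool, never from a script. Its argument "motion" is a list of rows, each a list of 5 numbers: the shift along the tool's x, y, z in m, then the turn about the tool's y in rad, then the finger opening in m, from 0 to 0.0854. In form: [[tx, ty, tz, roll, fingers], ...]. A call has 1 to 8 rows; each row is the pose to reach, as a shift and turn from the pose measured when the call began, along the tool's axes at that moment; what a row does not reach only later rows make up. A row lasts 1/10 s, in which the tool goes at most 50 mm and 8.59 degrees, less where a joint would pass 70% of its speed; a pose out of reach is approached as far as the arm can. A call with a gripper value outside its range is refused whole. The fingers move at their own pace and stop on an object; "newtons" is the grip in N (left out, the last holds). Time passes only in rows, so rows that repeat a pose let the fingers close. It gives the time, the measured TCP pose, the force and the opening at its end, in the units of the state.
- r.state(): the state, without advancing time (a new reading comes with each control period).
- vision.read_camera(name): name is "scene" or "top"; returns a dict with "image" (400x640x3 uint8, red, green, blue), "mtx" (3x3 intrinsics, pixels), "distortion" ([k1, k2, p1, p2, k3] as OpenCV has them; the pictures are not rectified), "rvec" (rotation vector, rad) and "tvec" (3), from world to camera coordinates, as OpenCV has them. Camera axes: x right, y down, z forward; pixel columns grow to the right and rows downward; lengths in m; the calibration is good to about 2 mm. A picture is of the moment at which its call begins. There is no depth.
- r.sign_off(): hands the job in, once; it reports no verdict.
Trained networks look in the newest picture that a camera, given by its name, has taken for a name from the list of things; names that differ only in an ending like _2 or _b are one class to them, and where a whole thing is asked for, a point or a joint stands for the part that bears it (a point fixed in the world has none). Each returns a list of dicts, best first, with "p" (0 to 1); they miss things now and then, are a little off and sometimes report something else, mostly with a low value. They report only what shows in the picture. A call takes as long as a camera call. They do not tell look-alikes from the thing itself.
- spot_in(query, camera): "bbox" ([left, top, right, bottom] in pixels, round what is visible of it).
- cut_out(query, camera): "mask" (400x640 bool, what is visible of it) and "bbox" ([left, top, right, bottom] in pixels, round what is visible of it).
- spot_point(query, camera): "centre" ([row, column] in pixels: a listed point, or the origin of a listed thing).
The state is a dict: "t": time; "joints": joint angles; "joint_velocities": joint speeds; "joint_torque": joint torques, N m; "position": TCP position; "tcp_rot": TCP orientation; "contact_force": force on the tool from outside, world axes, zero at the start; "moment": the same for the moment, N m; "grip_width": opening from 0.0 (shut) to 1.0 (fully open).
Only numpy, scipy, OpenCV 4.12 (cv2) and the standard library are available. Lean on these libraries where they do the work, as an engineer would, in place of code of your own. Each camera call takes 0.05 s, during which the arm holds its last target.

## Working session

There is one attempt and no reset: what is moved stays moved. The work goes in short steps, Python scripts to look and compute and a tool call to move; the robot and the scene stay as the last step left them, time stands still between calls to the robot, and variables do not carry over. Pictures are saved under pics/ and viewed, and the job is handed in when it is done.

Besides the shell and the picture viewer there is one more tool, called after "Call:" as name(argument=value, ...) on one line, values as JSON. drive_tool: Moves the arm, as the interface text tells. Its arguments: {"type":"object","properties":{"motion":{"type":"array","items":{"type":"array","items":{"type":"number"}}},"newtons":{"type":"number"}},"required":["motion"]}

```bash
mkdir -p pics; ls
cat > a.py <<'E'
from station import r, vision, spot_in, cut_out, spot_point
import cv2
s=r.state(); print(s, r.pinch_z)
for c in ("scene","top"):
    d=vision.read_camera(c)
    cv2.imwrite(f"pics/{c}0.png",d["image"][:,:,::-1])
    print(c,d["mtx"],d["distortion"],d["rvec"],d["tvec"])
    for q in ("gauge","rest","chassis","sleeve","reader"):
        print(q,[(x["bbox"],round(x["p"],2)) for x in spot_in(q,c)][:3])
    for q in ("gauge","gauge_collar","gauge_tip","sleeve","reader","reading_point","rest","chassis"):
        print(q,[(x["centre"],round(x["p"],2)) for x in spot_point(q,c)][:3])
E
python3 a.py
```

```text
pics
{'t': 0.0, 'joints': array([ 1.03451400e+00,  4.94236777e-01,  1.34609047e+00, -2.99254093e-05,
        1.30250565e+00, -9.54999170e-02]), 'joint_velocities': array([-0.00057194, -0.00031353,  0.00029644, -0.00024291,  0.00093241,
       -0.001728  ]), 'joint_torque': array([ 1.06726664e-03, -8.82176042e+01, -3.83872712e+01,  5.21491040e-05,
        1.02885548e-02,  7.44291856e-05]), 'position': array([0.26648495, 0.56496345, 0.23068071]), 'tcp_rot': array([[ 4.26639658e-01, -6.08889008e-04, -9.04421490e-01],
       [ 9.04420849e-01, -1.08087127e-03,  4.26640083e-01],
       [-1.23733966e-03, -9.99999230e-01,  8.95493657e-05]]), 'contact_force': array([-0.08062685, -0.92218023, -0.01356429]), 'moment': array([0.01301255, 0.04710763, 0.03992378]), 'grip_width': 0.9994901368645579} 0.0187
scene [[387.64434248   0.         321.8125105 ]
 [  0.         387.64434248 196.75196967]
 [  0.           0.           1.        ]] [-0.04531512  0.          0.          0.          0.        ] [ 2.2240056   0.7104915  -0.31104656] [-0.48083715 -0.16566951  1.67667716]
gauge [([274.7, 190.6, 312
[... 974 characters left out ...]
6), ([184.2, 262.8, 237.6, 295.0], 0.65), ([384.4, 256.6, 404.6, 302.8], 0.6)]
rest [([320.7, 226.2, 344.9, 279.5], 0.72)]
chassis [([177.2, 152.7, 257.9, 231.4], 0.56)]
sleeve [([209.5, 200.6, 222.0, 231.0], 0.71)]
reader [([320.2, 227.6, 344.5, 278.9], 0.7), ([387.8, 204.5, 462.7, 238.2], 0.68), ([176.4, 152.4, 259.5, 231.9], 0.23)]
gauge [([260.9, 333.1], 0.88), ([284.6, 220.8], 0.64)]
gauge_collar [([246.2, 326.9], 0.7), ([274.5, 212.6], 0.55)]
gauge_tip [([261.5, 185.3], 0.9)]
sleeve [([225.9, 215.9], 0.52)]
reader [([224.3, 428.0], 0.68)]
reading_point [([217.7, 442.4], 0.64)]
rest [([262.1, 335.1], 0.84), ([232.8, 221.4], 0.75)]
chassis [([230.8, 221.8], 0.64), ([224.2, 216.6], 0.57)]
```

View pics/scene0.png

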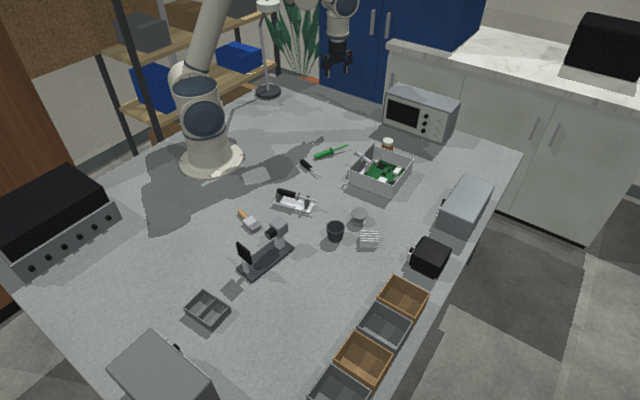

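View pics/top0.png

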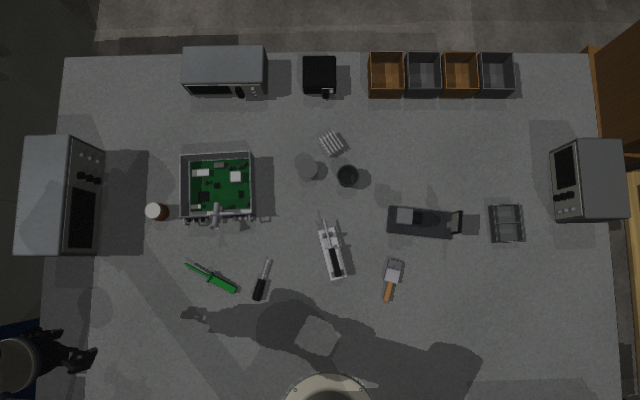

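Run:
```python
import cv2
a=cv2.imread("pics/scene0.png");b=cv2.imread("pics/top0.png")
cv2.imwrite("pics/s1.png",cv2.resize(a[130:290,230:430],None,fx=4,fy=3.7,interpolation=cv2.INTER_CUBIC)[:600])
cv2.imwrite("pics/t1.png",cv2.resize(b[145:305,170:370],None,fx=4,fy=3.7,interpolation=cv2.INTER_CUBIC)[:600])
cv2.imwrite("pics/t2.png",cv2.resize(b[180:310,310:480],None,fx=4.5,fy=4.5,interpolation=cv2.INTER_CUBIC)[:600])
```

```text
(no output)
```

View pics/s1.png

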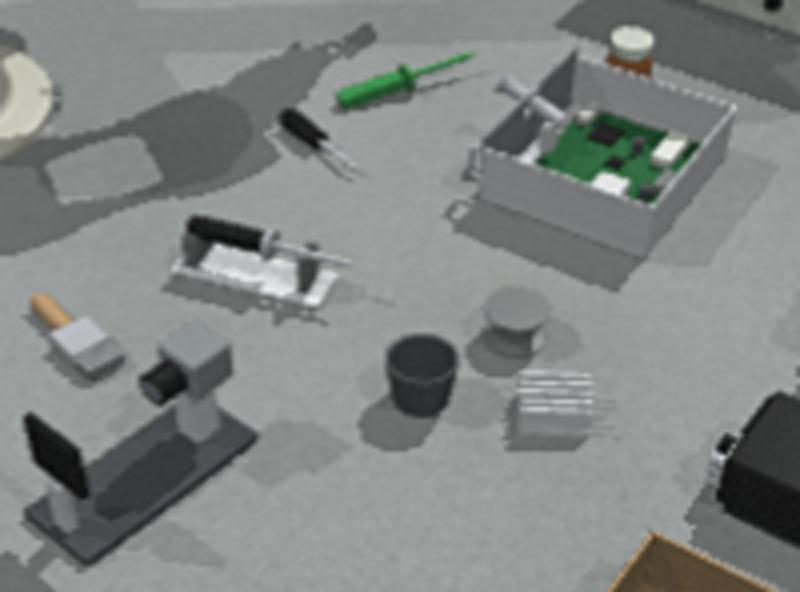

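View pics/t1.png

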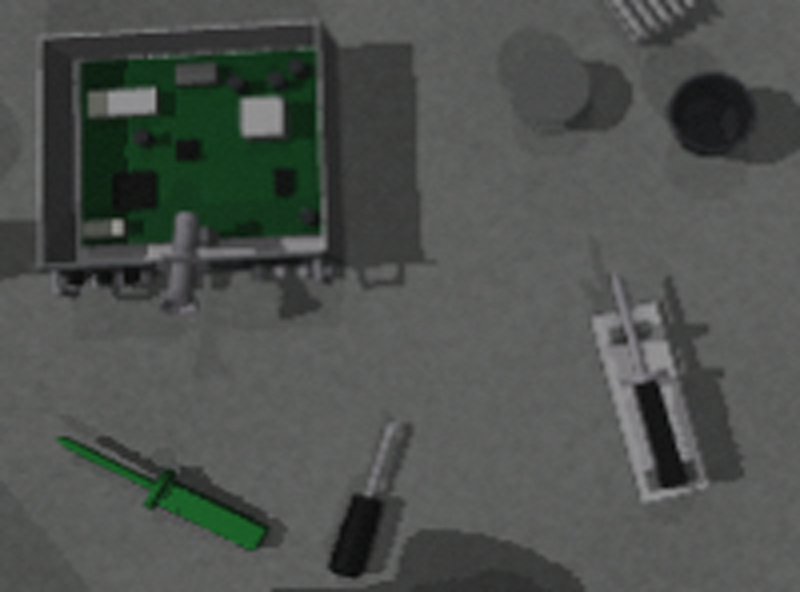

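View pics/t2.png

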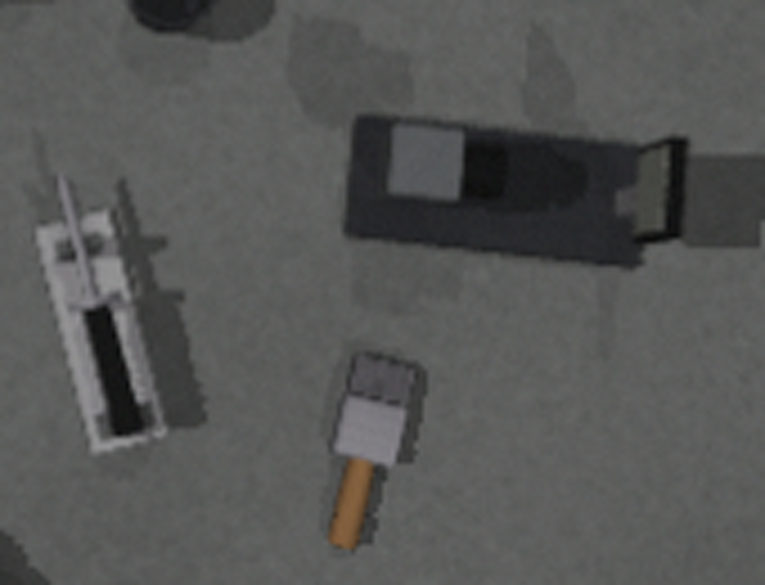

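```bash
cat > h.py <<'E'
import numpy as np, cv2, pickle, os
CAM={"scene":dict(K=[[387.64434248,0,321.8125105],[0,387.64434248,196.75196967],[0,0,1]],d=[-0.04531512,0,0,0,0],r=[2.2240056,0.7104915,-0.31104656],t=[-0.48083715,-0.16566951,1.67667716]),
"top":dict(K=[[378.86492972,0,324.82785749],[0,378.86492972,202.97972101],[0,0,1]],d=[-0.04952124,0,0,0,0],r=[2.14406591,-2.153994,0.14176535],t=[0.00665919,0.60771991,1.0371415])}
for c in CAM.values():
    for k in c: c[k]=np.array(c[k],float)
    c["R"]=cv2.Rodrigues(c["r"])[0]
def plane(cam,u,v,z):
    c=CAM[cam]; p=cv2.undistortPoints(np.array([[[u,v]]],float),c["K"],c["d"])[0,0]
    d=c["R"].T@np.array([p[0],p[1],1]); o=-c["R"].T@c["t"]
    return o+d*(z-o[2])/d[2]
def proj(cam,P):
    c=CAM[cam]; return cv2.projectPoints(np.array(P,float).reshape(-1,1,3),c["r"],c["t"],c["K"],c["d"])[0][:,0]
E
python3 - <<'E'
from h import *
np.set_printoptions(precision=4,suppress=True)
for k,c in CAM.items(): print(k,-c["R"].T@c["t"])
T=lambda X,Y:(170+X/4-.375,145+Y/3.7-.36)
T2=lambda X,Y:(310+X/4.5-.39,180+Y/4.5-.39)
print("rest corners");
R=[plane("top",*T(*p),.008) for p in [(593,317),(658,303),(705,487),(642,500)]]
print(np.array(R),np.mean(R,0)); 
h=[plane("top",*T(*p),.06) for p in [(648,380),(672,485)]]; print("handle",h)
print("tip",plane("top",*T(617,275),.052), plane("top",*T(160,0),0))
a=(R[0]+R[1]-R[2]-R[3]);print("rest yaw",np.arctan2(a[1],a[0]))
d=h[0]-h[1];print("handle yaw",np.arctan2(d[1],d[0]))
B=[plane("top",*T2(*p),.012) for p in [(356,116),(640,143),(636,267),(345,237)]]
print(np.array(B),np.mean(B,0)); d=(B[0]+B[3]-B[1]-B[2]); print("reader y dir",np.arctan2(d[1],d[0])-np.pi/2)
Cc=[plane("top",*T(*p),.088) for p in [(40,36),(322,24),(326,250),(38,264)]]
print(np.array(Cc),np.mean(Cc,0))
print("sleeve mouth",plane("top",*T(180,300),.09),plane("top",*T(187,222),.065), [plane("scene",230+500/4,130+83/3.7,z) for z in(.085,.09,.1)])
# green/others
E
```

```text
scene [ 1.1716 -0.8191  1.0131]
top [ 0.4615 -0.0004  1.11  ]
rest corners
[[ 0.5322  0.0245  0.008 ]
 [ 0.543  -0.0228  0.008 ]
 [ 0.4001 -0.0554  0.008 ]
 [ 0.3904 -0.0102  0.008 ]] [ 0.4664 -0.016   0.008 ]
handle [array([ 0.4818, -0.0144,  0.06  ]), array([ 0.4046, -0.0303,  0.06  ])]
tip [0.5611 0.0067 0.052 ] [0.7943 0.3538 0.    ]
rest yaw 0.23246419169072224
handle yaw 0.20294346280761075
[[ 0.6037 -0.1828  0.012 ]
 [ 0.5851 -0.3678  0.012 ]
 [ 0.5047 -0.3614  0.012 ]
 [ 0.5252 -0.1737  0.012 ]] [ 0.5547 -0.2714  0.012 ]
reader y dir -0.10480297868793897
[[0.7407 0.4096 0.088 ]
 [0.7482 0.2111 0.088 ]
 [0.577  0.2043 0.088 ]
 [0.5674 0.4023 0.088 ]] [0.6583 0.3068 0.088 ]
sleeve mouth [0.5404 0.3026 0.09  ] [0.6013 0.3072 0.065 ] [array([0.5429, 0.2978, 0.085 ]), array([0.5463, 0.2918, 0.09  ]), array([0.5531, 0.2797, 0.1   ])]
```

```bash
cat >> h.py <<'E'
def rz(a): return np.array([[np.cos(a),-np.sin(a),0],[np.sin(a),np.cos(a),0],[0,0,1]])
def ry(a): return np.array([[np.cos(a),0,np.sin(a)],[0,1,0],[-np.sin(a),0,np.cos(a)]])
def box(lo,hi):
    x=np.array([[i,j,k] for i in(lo[0],hi[0]) for j in(lo[1],hi[1]) for k in(lo[2],hi[2])])
    return [(x[a],x[b]) for a in range(8) for b in range(a+1,8) if bin(a^b).count('1')==1]
def circ(x,rad,n=24):
    t=np.linspace(0,2*np.pi,n+1); p=np.c_[np.full(n+1,x),rad*np.cos(t),rad*np.sin(t)]
    return list(zip(p[:-1],p[1:]))
def gauge_segs(): 
    return box([-.04,-.009,-.01],[.04,.009,.01])+circ(.04,.017)+circ(.046,.017)+[(np.array([.046,s,0]),np.array([.118,s,0])) for s in(-.004,.004)]+[(np.array([.046,0,s]),np.array([.118,0,s])) for s in(-.004,.004)]+[(np.array([.118,0,0]),np.array([.126,0,0]))]
def sleeve_segs(): return circ(0,.014)+circ(0,.011)+[(np.array([0,0,0]),np.array([.075,0,0]))]+circ(.075,.007)
def tf(segs,R,p): return [(R@a+p,R@b+p) for a,b in segs]
def overlay(img,cam,items,roi,s,fn):
    x0,y0,x1,y1=roi; o=cv2.resize(img[y0:y1,x0:x1],None,fx=s,fy=s,interpolation=cv2.INTER_CUBIC)
    raw=o.copy()
    for segs,col in items:
        for a,b in segs:
            q=(proj(cam,[a,b])-[x0,y0]+.5)*s-.5
            q=np.round(q*8).astype(int); cv2.line(o,tuple(map(int,q[0])),tuple(map(int,q[1])),col,1,cv2.LINE_AA,3)
    cv2.imwrite(fn,o)
E
cat > ov.py <<'E'
from h import *
a=cv2.imread("pics/scene0.png");b=cv2.imread("pics/top0.png")
G=(0.4435,-0.0215,.05,.225); C=(.537,.302,.042); RD=(.5547,-.2714,-.105)
def items():
    g=tf(gauge_segs(),rz(G[3]),np.array(G[:3]))
    re=tf(box([-.07,-.025,0],[.08,.025,.008]),rz(G[3]),np.array([G[0],G[1],0]))
    c=tf(box([.035,-.1,0],[.215,.1,.088]),rz(C[2]),np.array([C[0],C[1],0]))
    s=tf(sleeve_segs(),rz(C[2])@ry(.35),np.array([C[0],C[1],.085]))
    rd=tf(box([-.04,-.095,0],[.04,.095,.012])+box([-.03,-.045,.07],[.03,-.045,.13])+[(np.array([-.01,0,.1]),np.array([.01,0,.1])),(np.array([0,-.045,.1]),np.array([0,.045,.1]))],rz(RD[2]),np.array([RD[0],RD[1],0]))
    return [(g,(0,255,255)),(re,(255,128,0)),(c,(0,0,255)),(s,(255,0,255)),(rd,(0,255,0))]
if __name__=="__main__":
    import sys; k=sys.argv[1]
    overlay(a,"scene",items(),(235,175,335,285),5.4,f"pics/ov_s{k}.png")
    overlay(a,"scene",items(),(335,130,430,205),7,f"pics/ov_c{k}.png")
    overlay(b,"top",items(),(310,180,480,300),4.5,f"pics/ov_t{k}.png")
    overlay(b,"top",items(),(170,145,270,240),6,f"pics/ov_u{k}.png")
E
python3 ov.py 1
```

```text
(no output)
```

View pics/ov_s1.png

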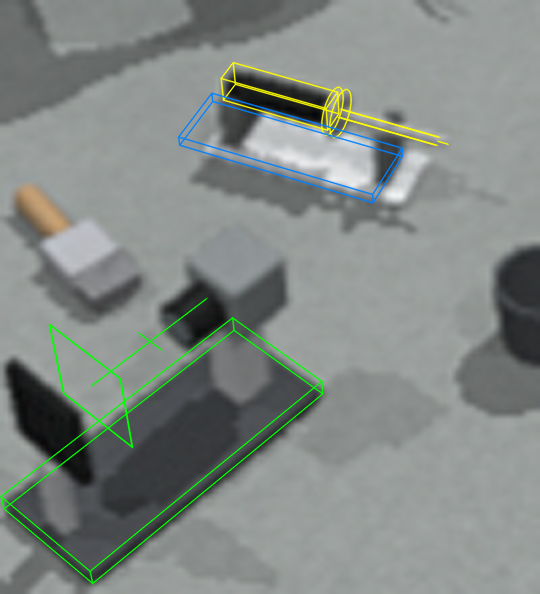

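View pics/ov_c1.png

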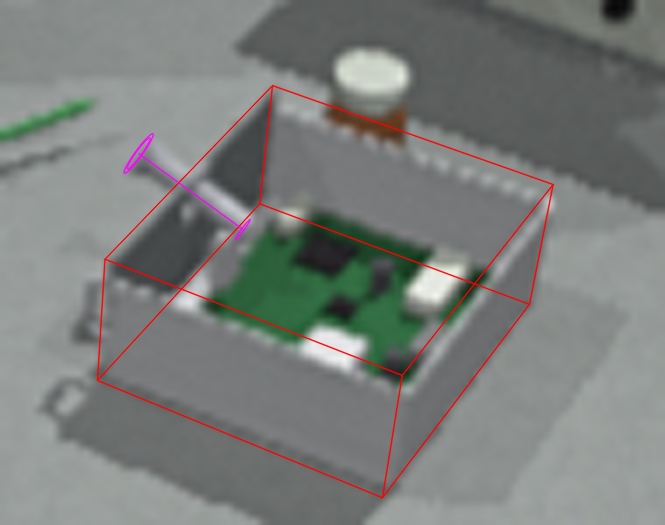

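View pics/ov_t1.png

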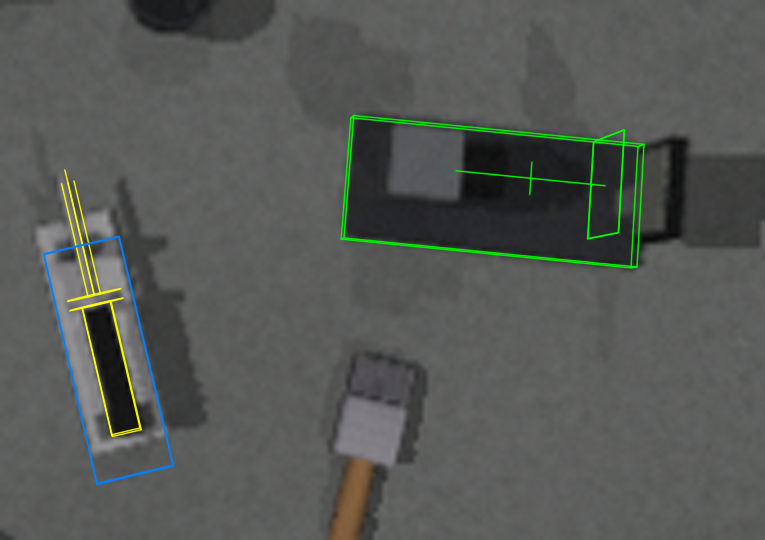

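View pics/ov_u1.png

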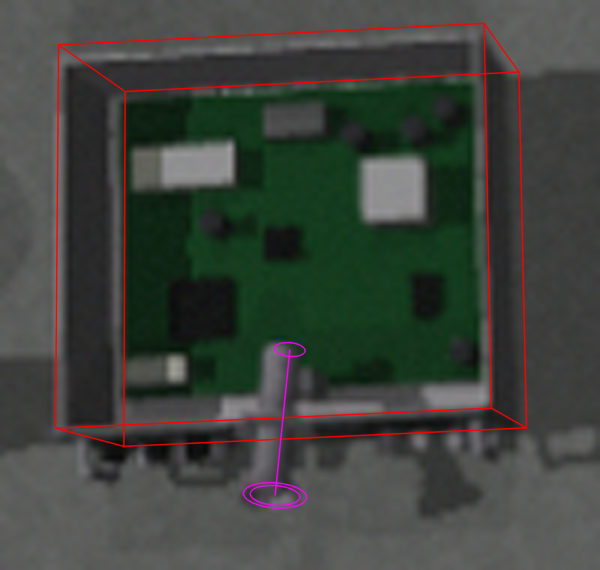

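Run:
```python
import cv2
a=cv2.imread("pics/scene0.png");b=cv2.imread("pics/top0.png")
A=cv2.resize(a[140:170,345:385],None,fx=10,fy=10,interpolation=cv2.INTER_CUBIC)
B=cv2.resize(b[190:230,200:240],None,fx=10,fy=10,interpolation=cv2.INTER_CUBIC)
A=cv2.copyMakeBorder(A,0,100,0,0,cv2.BORDER_CONSTANT)
cv2.imwrite("pics/z1.png",cv2.hconcat([A,B]))
A=cv2.resize(a[215:285,235:300],None,fx=8,fy=8,interpolation=cv2.INTER_CUBIC)
cv2.imwrite("pics/z2.png",A)
B=cv2.resize(b[200:245,380:470],None,fx=8,fy=8,interpolation=cv2.INTER_CUBIC)
cv2.imwrite("pics/z3.png",cv2.convertScaleAbs(B,alpha=1.7))
```

```text
(no output)
```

View pics/z1.png

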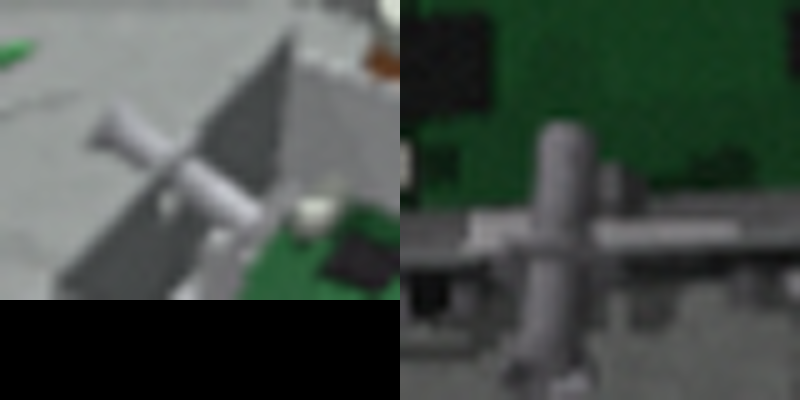

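View pics/z2.png

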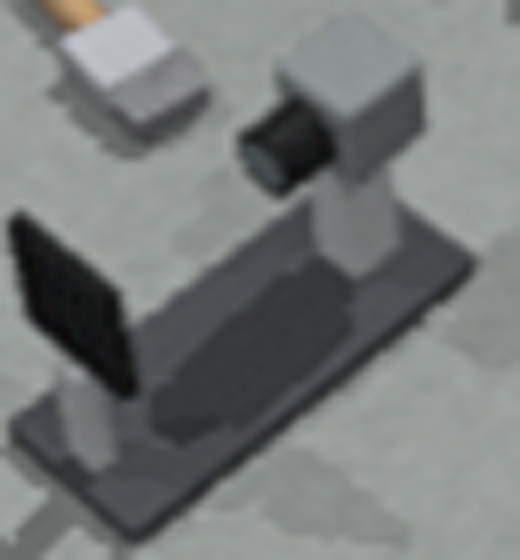

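View pics/z3.png

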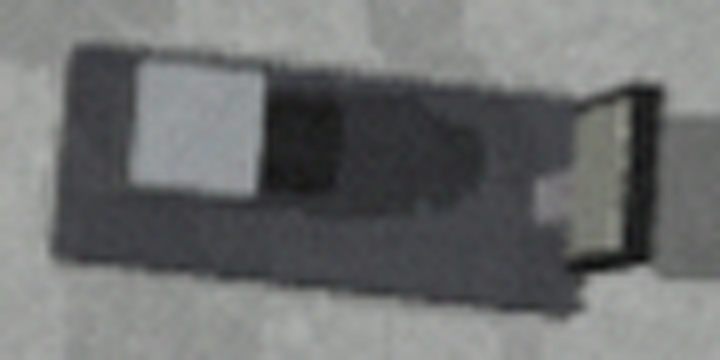

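Run:
```python
from h import *
from scipy.optimize import least_squares
np.set_printoptions(precision=4,suppress=True)
def res(p):
    R=rz(p[2])@ry(.35); o=np.array([p[0],p[1],.085])
    return np.r_[proj("top",[o])[0]-[214.3,227.3], (proj("top",[o+R@[.075,0,.005]])[0]-[216.4,202.6]),proj("scene",[o])[0]-[355.0,152.2],proj("scene",[o+R@[.075,0,0]])[0]-[369.6,161.2]]
s=least_squares(res,[.54,.3,.04]);print(s.x,s.fun)
print("lens top",plane("top",422,217.3,.11),plane("top",422,217.3,.10))
print("lens scene",plane("scene",267.7,235.4,.10))
print("panel front top edge",plane("top",458.2,211.8,.13),plane("top",457.5,232,.13))
print("panel bottom",plane("top",380+572/8,200+105/8,.07),plane("top",380+566/8,200+262/8,.07))
print("panel back corners top", [plane("scene",235+x/8,215+y/8,z) for x,y,z in[(12,215,.13),(125,300,.13),(135,392,.07)]])
```

```text
[0.5365 0.3043 0.0567] [ 0.1978 -0.0158 -0.2795 -0.4591 -0.497  -1.0855 -0.1163  0.6098]
lens top [ 0.5587 -0.2543  0.11  ] [ 0.5597 -0.2569  0.1   ]
lens scene [ 0.562  -0.2542  0.1   ]
panel front top edge [ 0.5706 -0.3451  0.13  ] [ 0.5179 -0.3406  0.13  ]
panel bottom [ 0.5737 -0.3472  0.07  ] [ 0.5194 -0.3425  0.07  ]
panel back corners top [array([ 0.523 , -0.3468,  0.13  ]), array([ 0.5855, -0.3521,  0.13  ]), array([ 0.5795, -0.3511,  0.07  ])]
```

```bash
cat > mv.py <<'E'
# usage: python3 mv.py x y z yaw_gauge (grasp point coords) -> tool shift
import sys; from h import *
from station import r
s=r.state(); R=s["tcp_rot"]; p=s["position"]; pz=r.pinch_z
print("t %.2f"%s["t"],"tcp",p.round(4),"grasp",(p+R@[0,-pz,0]).round(4),"gaugeyaw %.4f"%(np.arctan2(R[1,0],R[0,0])-np.pi/2),"tilt",R[:,1].round(4),"F",s["contact_force"].round(2),"w %.3f"%s["grip_width"],"j6 %.2f"%s["joints"][5], "speed %.4f"%np.abs(s["joint_velocities"]).max())
a=list(map(float,sys.argv[1:]))
for k in range(0,len(a),4):
    x,y,z,w=a[k:k+4]
    t=np.array([x,y,z-pz])
    print("shift",(R.T@(t-p)).round(4),"roll %.4f"%(-(w+np.pi/2-np.arctan2(R[1,0],R[0,0]))))
E
python3 mv.py .4435 -.0215 .15 .225
```

```text
t 1.40 tcp [0.2666 0.5653 0.2313] grasp [0.2666 0.5653 0.25  ] gaugeyaw -0.4408 tilt [-0.  0. -1.] F [-0.12 -0.34 -0.14] w 0.998 j6 -0.10 speed 0.0013
shift [-0.4552  0.1    -0.4103] roll -0.6658
```

Call:
drive_tool(motion=[[-0.037, 0.005, -0.033, -0.08, 0.085], [-0.073, 0.01, -0.066, -0.15, 0.085], [-0.11, 0.015, -0.099, -0.23, 0.085], [-0.145, 0.02, -0.131, -0.3, 0.085], [-0.182, 0.025, -0.164, -0.38, 0.085], [-0.219, 0.03, -0.197, -0.45, 0.085], [-0.255, 0.035, -0.23, -0.53, 0.085], [-0.291, 0.04, -0.263, -0.6, 0.085]], newtons=40)

```text
t: 2.2
position: [0.3807, 0.1881, 0.1914]
tcp_rot: [[-0.162, 0.001, -0.987], [0.987, 0.0, -0.162], [0.0, -1.0, -0.001]]
contact_force: [1.1, -0.4, 0.1]
grip_width: 0.998
```

```bash
python3 mv.py .4435 -.0215 .15 .225
```

```text
t 2.20 tcp [0.3807 0.1881 0.1914] grasp [0.3806 0.1881 0.2101] gaugeyaw 0.1628 tilt [ 8.e-04  2.e-04 -1.e+00] F [ 1.14 -0.38  0.13] w 0.998 j6 -1.42 speed 1.8279
shift [-0.217   0.0601 -0.028 ] roll -0.0622
```

Call:
drive_tool(motion=[[-0.05, 0.015, -0.007, -0.03, 0.085], [-0.095, 0.025, -0.012, -0.05, 0.085], [-0.14, 0.04, -0.018, -0.062, 0.085], [-0.18, 0.05, -0.023, -0.062, 0.085], [-0.217, 0.06, -0.028, -0.062, 0.085], [-0.217, 0.06, -0.028, -0.062, 0.085], [-0.217, 0.06, -0.028, -0.062, 0.085]])

```text
t: 2.9
position: [0.4435, -0.022, 0.1312]
tcp_rot: [[-0.221, 0.0, -0.975], [0.975, 0.0, -0.221], [0.0, -1.0, -0.0]]
contact_force: [-0.9, 0.3, 0.6]
grip_width: 0.993
```

```bash
python3 mv.py .4435 -.0215 .15 .225  .4435 -.0215 .05 .225
python3 - <<'E'
from station import vision
import cv2
for c,roi in (("scene",(250,130,350,220)),("top",(290,200,370,300))):
    d=vision.read_camera(c)["image"][:,:,::-1]
    x0,y0,x1,y1=roi
    cv2.imwrite(f"pics/a_{c}.png",cv2.resize(d[y0:y1,x0:x1],None,fx=6,fy=6,interpolation=cv2.INTER_CUBIC))
E
```

```text
t 2.90 tcp [ 0.4435 -0.022   0.1312] grasp [ 0.4435 -0.022   0.1499] gaugeyaw 0.2228 tilt [ 3.e-04  5.e-04 -1.e+00] F [-0.9   0.29  0.62] w 0.993 j6 -1.98 speed 0.0399
shift [ 0.0005 -0.0001 -0.0001] roll -0.0022
shift [ 0.0005  0.0999 -0.0001] roll -0.0022
```

View pics/a_top.png

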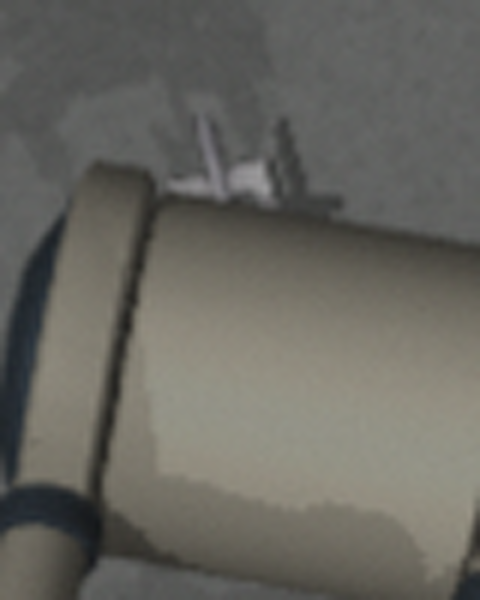

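View pics/a_scene.png

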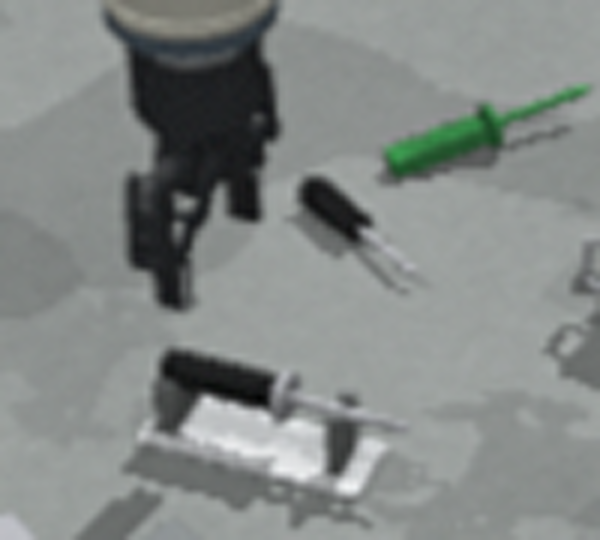

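Call:
drive_tool(motion=[[0, 0.03, 0, 0, 0.085], [0, 0.06, 0, 0, 0.085], [0, 0.085, 0, 0, 0.06], [0, 0.1, 0, 0, 0.05], [0, 0.1, 0, 0, 0.03], [0, 0.1, 0, 0, 0.03]], newtons=20)

```text
t: 3.6
position: [0.4433, -0.02, 0.0321]
tcp_rot: [[-0.225, 0.001, -0.974], [0.974, 0.0, -0.225], [0.0, -1.0, -0.001]]
contact_force: [0.3, 0.4, 0.3]
grip_width: 0.353
```

```bash
python3 mv.py .4435 -.0215 .05 .225;  python3 - <<'E'
from station import vision
import cv2
for c,roi in (("scene",(250,130,350,220)),):
    d=vision.read_camera(c)["image"][:,:,::-1]
    x0,y0,x1,y1=roi
    cv2.imwrite(f"pics/b_{c}.png",cv2.resize(d[y0:y1,x0:x1],None,fx=6,fy=6,interpolation=cv2.INTER_CUBIC))
E
```

```text
t 3.60 tcp [ 0.4433 -0.02    0.0321] grasp [ 0.4433 -0.02    0.0508] gaugeyaw 0.2265 tilt [ 7.e-04  4.e-04 -1.e+00] F [0.33 0.4  0.32] w 0.353 j6 -1.98 speed 0.0199
shift [-0.0015  0.0008  0.0002] roll 0.0015
```

View pics/b_scene.png

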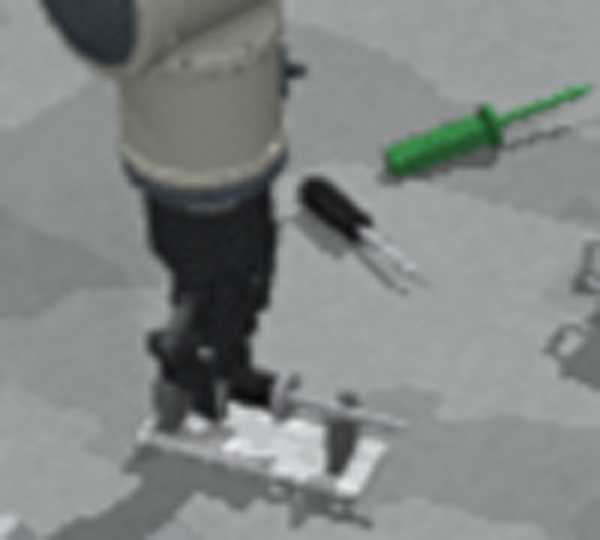

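Fingers straddle the handle mid-length; close them.

Call:
drive_tool(motion=[[0, 0.001, 0, 0, 0.01], [0, 0.001, 0, 0, 0.01], [0, 0.001, 0, 0, 0.01], [0, 0.001, 0, 0, 0.01]], newtons=20)

```text
t: 4.05
position: [0.4442, -0.0202, 0.0324]
tcp_rot: [[-0.225, 0.004, -0.974], [0.974, -0.0, -0.225], [-0.001, -1.0, -0.003]]
contact_force: [-0.2, 0.9, 8.3]
grip_width: 0.204
```

```bash
python3 mv.py .4435 -.0215 .05 .225
```

```text
t 4.05 tcp [ 0.4442 -0.0202  0.0324] grasp [ 0.4442 -0.0202  0.0511] gaugeyaw 0.2266 tilt [ 3.5e-03 -1.0e-04 -1.0e+00] F [-0.24  0.87  8.26] w 0.204 j6 -1.98 speed 0.0011
shift [-0.0011  0.0011  0.001 ] roll 0.0016
```

Call:
drive_tool(motion=[[0, -0.02, 0, 0, 0.01], [0, -0.05, 0, 0, 0.01], [0, -0.08, 0, 0, 0.01], [0, -0.1, 0, 0, 0.01], [0, -0.1, 0, 0, 0.01], [0, -0.1, 0, 0, 0.01]])

```text
t: 4.65
position: [0.444, -0.0202, 0.1329]
tcp_rot: [[-0.225, 0.005, -0.974], [0.974, -0.0, -0.225], [-0.002, -1.0, -0.005]]
contact_force: [-0.4, 0.7, -1.4]
grip_width: 0.205
```

```bash
cat > look.py <<'E'
import sys
from h import *
from station import vision,r
tag=sys.argv[1]; tilt=float(sys.argv[2]) if len(sys.argv)>2 else 0; dz=float(sys.argv[3]) if len(sys.argv)>3 else 0
dx=float(sys.argv[4]) if len(sys.argv)>4 else 0
from ov import items
for c in("scene","top"):
    im=np.ascontiguousarray(vision.read_camera(c)["image"][:,:,::-1]); cv2.imwrite(f"pics/{tag}_{c}_full.png",im)
    s=r.state(); R=s["tcp_rot"]; g=s["position"]+R@[0,-r.pinch_z,0]
    w=np.arctan2(R[1,0],R[0,0])-np.pi/2
    RR=rz(w)@ry(tilt)
    P=g+RR@np.array([dx,0,0])+[0,0,dz]
    tip=P+RR@[.126,0,0]
    u=proj(c,[P+RR@[.05,0,0]])[0].astype(int); h=45
    x0=max(u[0]-h-5,0);y0=max(u[1]-h+5,0)
    roi=(x0,y0,x0+2*h,y0+2*h-20)
    it=[(tf(gauge_segs(),RR,P),(0,255,255))]+items()[3:]
    overlay(im,c,it,roi,8,f"pics/{tag}_{c}_ov.png"); overlay(im,c,[],roi,8,f"pics/{tag}_{c}.png")
    a=cv2.imread(f"pics/{tag}_{c}_ov.png");b=cv2.imread(f"pics/{tag}_{c}.png")
    cv2.imwrite(f"pics/{tag}_{c}2.png",cv2.resize(cv2.hconcat([b[:,100:],a[:,100:]]),(800,int(800*a.shape[0]/(2*(a.shape[1]-100))))))
print("tip",tip)
E
python3 mv.py .4435 -.0215 .05 .225; sed -i 's/^C=.*//; s/G=(0.4435,-0.0215,.05,.225); C=(.537,.302,.042); RD=(.5547,-.2714,-.105)/G=(0.4435,-0.0215,.05,.225); C=(.5365,.3043,.048); RD=(.5553,-.3003,-.105)/' ov.py; python3 look.py c
```

```text
t 4.65 tcp [ 0.444  -0.0202  0.1329] grasp [ 0.444  -0.0202  0.1516] gaugeyaw 0.2267 tilt [ 5.2e-03 -4.0e-04 -1.0e+00] F [-0.38  0.67 -1.43] w 0.205 j6 -1.98 speed 0.0302
shift [-0.001   0.1016  0.0013] roll 0.0017
tip [0.56614234 0.00818922 0.15055772]
```

View pics/c_scene2.png

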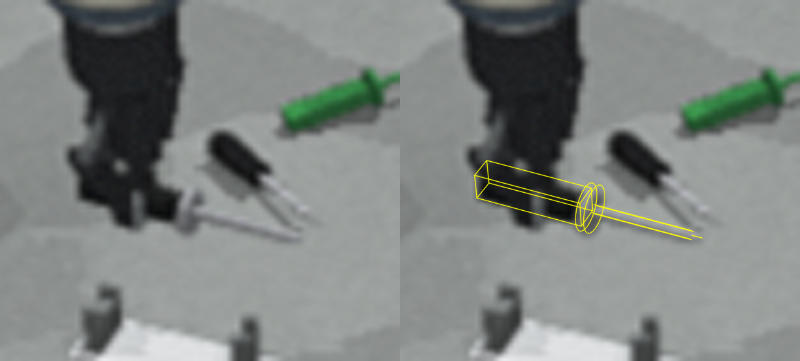

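View pics/c_top2.png

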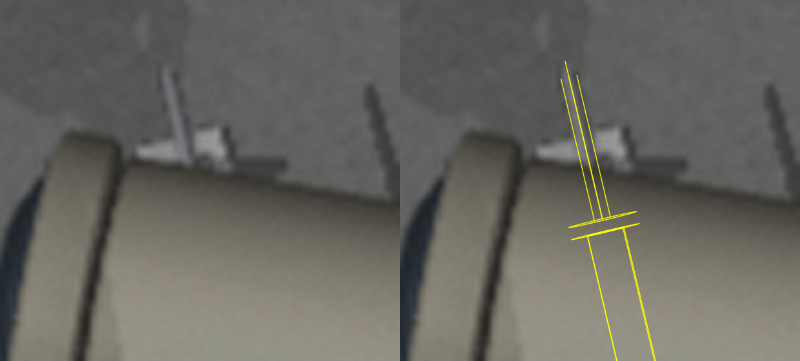

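```bash
python3 -c "
import numpy as np
M=np.array([.5365,.3043,.085]);d=np.array([np.cos(.048),np.sin(.048),0]);print(M+d*-.154,M+d*(-.03-.124))"; python3 mv.py .3827 .2969 .152 .048
```

```text
[0.38267737 0.29691084 0.085     ] [0.38267737 0.29691084 0.085     ]
t 4.75 tcp [ 0.4434 -0.0201  0.1319] grasp [ 0.4434 -0.0201  0.1506] gaugeyaw 0.2266 tilt [ 2.7e-03  1.0e-04 -1.0e+00] F [ 0.31 -1.26 -1.93] w 0.210 j6 -1.98 speed 0.0106
shift [ 0.3226 -0.0016 -0.0121] roll 0.1786
```

Call:
drive_tool(motion=[[0.03, -0.002, -0.001, 0.02, 0.01], [0.07, -0.002, -0.002, 0.04, 0.01], [0.115, -0.002, -0.004, 0.07, 0.01], [0.16, -0.002, -0.006, 0.09, 0.01], [0.205, -0.002, -0.008, 0.12, 0.01], [0.25, -0.002, -0.01, 0.15, 0.01], [0.29, -0.002, -0.012, 0.178, 0.01], [0.3226, -0.002, -0.012, 0.178, 0.01]])

```text
t: 5.55
position: [0.3815, 0.2989, 0.1327]
tcp_rot: [[-0.048, 0.001, -0.999], [0.999, -0.001, -0.048], [-0.001, -1.0, -0.001]]
contact_force: [0.6, -1.1, -1.3]
grip_width: 0.208
```

```bash
python3 mv.py .3827 .2969 .081 .048
```

```text
t 5.55 tcp [0.3815 0.2989 0.1327] grasp [0.3815 0.2989 0.1514] gaugeyaw 0.0485 tilt [ 1.3e-03 -6.0e-04 -1.0e+00] F [ 0.58 -1.09 -1.33] w 0.208 j6 -1.08 speed 0.6429
shift [-0.002   0.0704 -0.001 ] roll 0.0005
```

Call:
drive_tool(motion=[[-0.002, 0.015, -0.001, 0, 0.01], [-0.002, 0.035, -0.001, 0, 0.01], [-0.002, 0.055, -0.001, 0, 0.01], [-0.002, 0.0704, -0.001, 0, 0.01], [-0.002, 0.0704, -0.001, 0, 0.01], [-0.002, 0.0704, -0.001, 0, 0.01]])

```text
t: 6.15
position: [0.3823, 0.2966, 0.0619]
tcp_rot: [[-0.048, -0.0, -0.999], [0.999, -0.002, -0.048], [-0.002, -1.0, 0.0]]
contact_force: [0.1, 1.0, -1.1]
grip_width: 0.204
```

```bash
python3 mv.py .3827 .2969 .081 .048; python3 look.py d 0 0 -.002
```

```text
t 6.15 tcp [0.3823 0.2966 0.0619] grasp [0.3823 0.2967 0.0806] gaugeyaw 0.0485 tilt [-2.0e-04 -1.5e-03 -1.0e+00] F [ 0.07  0.95 -1.06] w 0.204 j6 -1.08 speed 0.0244
shift [ 0.0002 -0.0004 -0.0004] roll 0.0005
tip [0.50675055 0.30300704 0.08139342]
```

View pics/d_scene2.png

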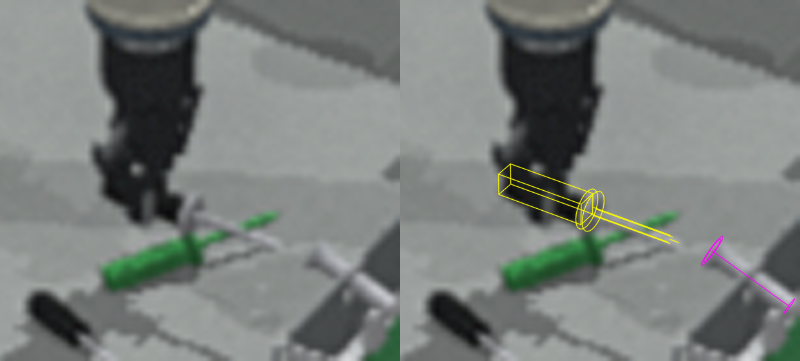

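View pics/d_top2.png

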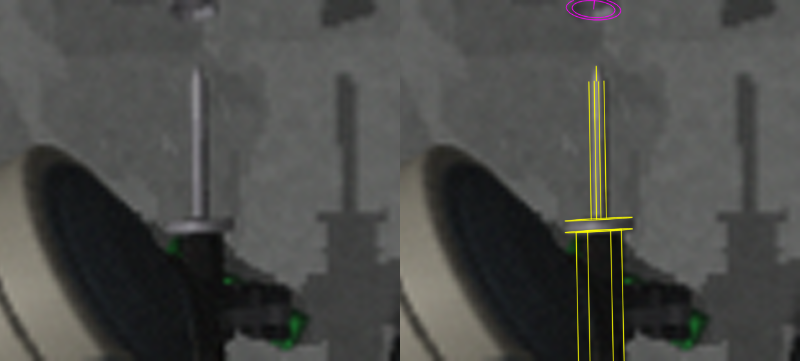

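Run:
```python
from h import *
from ov import items
im=cv2.imread("pics/d_scene_full.png")
roi=(325,130,385,175)
overlay(im,"scene",[],roi,13,"pics/e0.png"); overlay(im,"scene",items()[2:4],roi,13,"pics/e1.png")
M=np.array([.5365,.3043,.085])
for dz in(0,.005):
  for dx in (0,.005): print(dx,dz,(proj("scene",[M+[dx,0,dz]])[0]-[325,130]+.5)*13)
```

```text
0 0 [390.0544117  281.05689745]
0.005 0 [403.6854725  286.54858478]
0 0.005 [390.96891442 267.98992677]
0.005 0.005 [404.63032246 273.47553794]
```

View pics/e0.png

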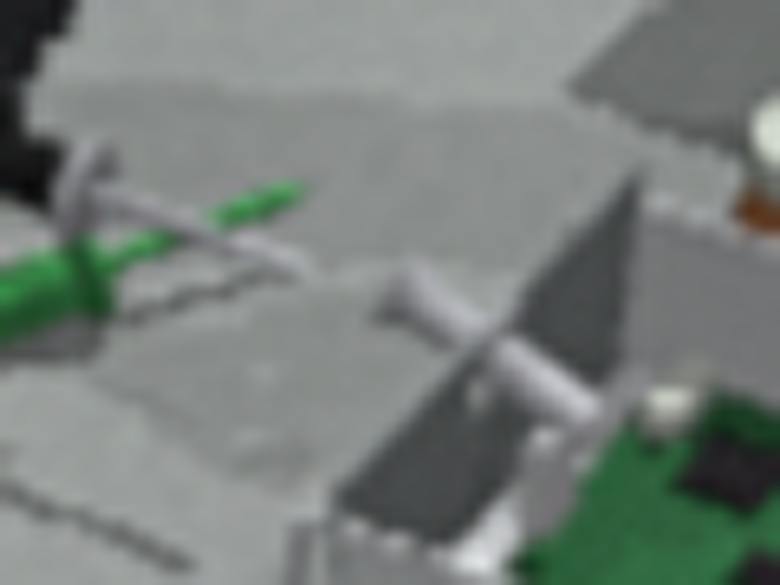

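View pics/e1.png

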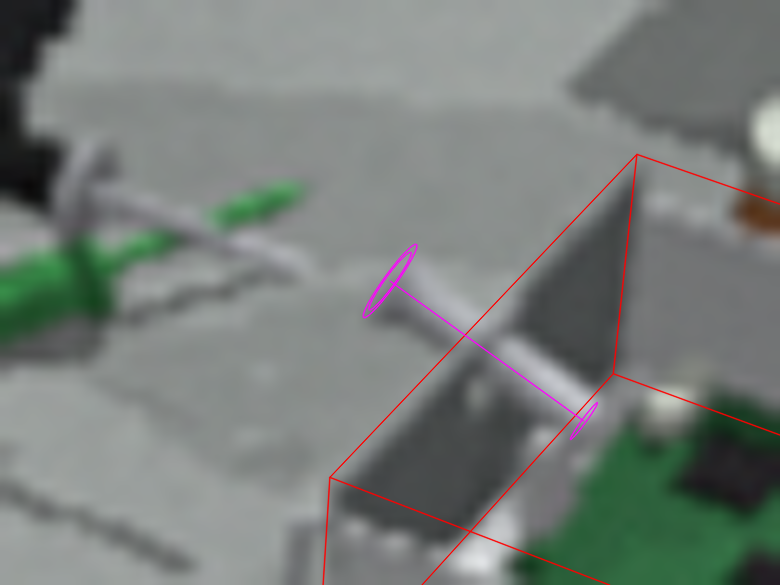

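Call:
drive_tool(motion=[[0, 0, -0.008, 0, 0.01], [0, 0, -0.018, 0, 0.01], [0, 0, -0.026, 0, 0.01], [0, 0, -0.034, 0, 0.01], [0, 0, -0.039, 0, 0.01], [0, 0, -0.042, 0, 0.01], [0, 0, -0.042, 0, 0.01]])

```text
t: 6.95
position: [0.4252, 0.299, 0.0627]
tcp_rot: [[-0.048, 0.002, -0.999], [0.999, -0.0, -0.048], [-0.0, -1.0, -0.002]]
contact_force: [-0.9, -0.4, -0.7]
grip_width: 0.207
```

```bash
python3 mv.py .3827 .2969 .081 .048; python3 look.py f 0 0 -.002
```

```text
t 6.95 tcp [0.4252 0.299  0.0627] grasp [0.4252 0.299  0.0814] gaugeyaw 0.0482 tilt [ 1.7e-03 -4.0e-04 -1.0e+00] F [-0.94 -0.35 -0.67] w 0.207 j6 -1.12 speed 0.0153
shift [-0.      0.0003  0.0426] roll 0.0002
tip [0.54840924 0.30496979 0.08137804]
```

View pics/f_scene2.png

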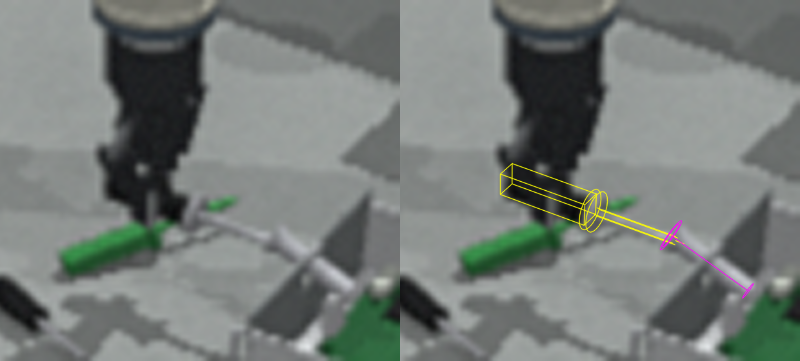

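View pics/f_top2.png

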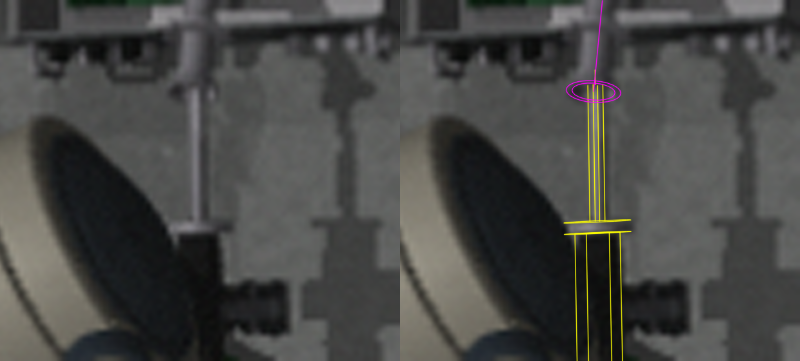

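Call:
drive_tool(motion=[[0, -0.002, -0.002, 0, 0.01], [0, -0.004, -0.003, 0, 0.01], [0, -0.007, -0.004, 0, 0.01], [0, -0.01, -0.005, 0, 0.01], [0, -0.013, -0.005, 0, 0.01], [0, -0.013, -0.005, 0, 0.01]])

```text
t: 7.65
position: [0.4296, 0.2993, 0.0761]
tcp_rot: [[-0.048, 0.002, -0.999], [0.999, -0.0, -0.048], [-0.0, -1.0, -0.002]]
contact_force: [-1.3, -0.1, -2.5]
grip_width: 0.205
```

```bash
python3 mv.py .3827 .2969 .081 .048; python3 look.py g 0.1 0 -.002
```

```text
t 7.65 tcp [0.4296 0.2993 0.0761] grasp [0.4296 0.2993 0.0948] gaugeyaw 0.0484 tilt [ 1.6e-03 -4.0e-04 -1.0e+00] F [-1.25 -0.12 -2.48] w 0.205 j6 -1.12 speed 0.0114
shift [-0.0001  0.0137  0.047 ] roll 0.0004
tip [0.55283337 0.30523537 0.08211894]
```

View pics/g_scene2.png

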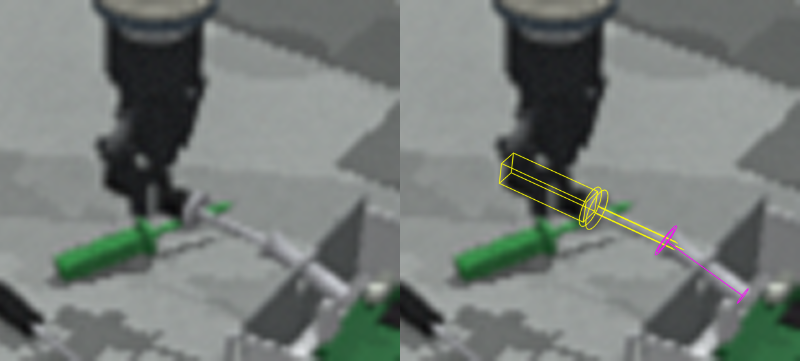

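Call:
drive_tool(motion=[[0, -0.004, -0.002, 0, 0.01], [0, -0.009, -0.003, 0, 0.01], [0, -0.014, -0.005, 0, 0.01], [0, -0.019, -0.007, 0, 0.01], [0, -0.024, -0.009, 0, 0.01], [0, -0.026, -0.0095, 0, 0.01], [0, -0.026, -0.0095, 0, 0.01]])

```text
t: 8.45
position: [0.4396, 0.2999, 0.1022]
tcp_rot: [[-0.048, 0.003, -0.999], [0.999, 0.0, -0.048], [-0.0, -1.0, -0.003]]
contact_force: [0.6, 1.3, -1.0]
grip_width: 0.21
```

```bash
python3 mv.py .3827 .2969 .081 .048; python3 look.py i 0.35 0 -.002
```

```text
t 8.45 tcp [0.4396 0.2999 0.1022] grasp [0.4396 0.2999 0.1209] gaugeyaw 0.0484 tilt [ 2.7e-03  1.0e-04 -1.0e+00] F [ 0.63  1.28 -1.01] w 0.210 j6 -1.13 speed 0.0092
shift [-0.0002  0.0398  0.0571] roll 0.0004
tip [0.55572101 0.30540604 0.07807748]
```

View pics/i_scene2.png

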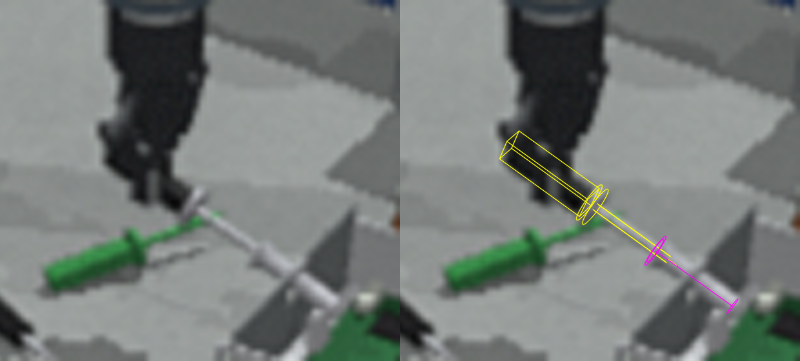

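View pics/i_top2.png

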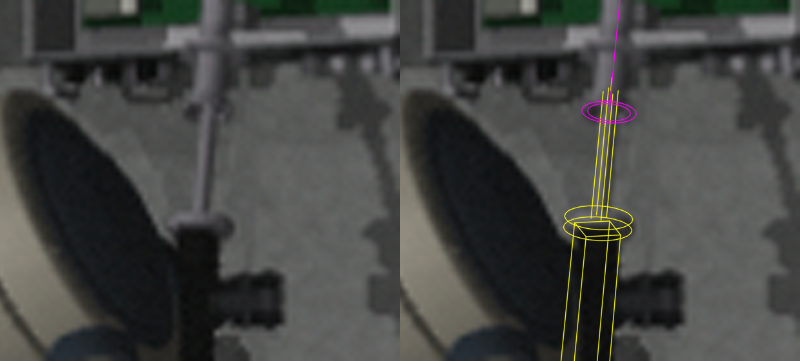

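Call:
drive_tool(motion=[[0, 0.0017, -0.0047, 0, 0.01], [0, 0.0034, -0.0094, 0, 0.01], [0, 0.0051, -0.0141, 0, 0.01], [0, 0.0068, -0.0188, 0, 0.01], [0, 0.0086, -0.0235, 0, 0.01], [0, 0.0103, -0.0282, 0, 0.01], [0, 0.0103, -0.0282, 0, 0.01]])

```text
t: 9.25
position: [0.4684, 0.3012, 0.0914]
tcp_rot: [[-0.048, 0.003, -0.999], [0.999, -0.0, -0.048], [-0.0, -1.0, -0.003]]
contact_force: [0.9, 2.4, -3.4]
grip_width: 0.209
```

```bash
python3 mv.py .3827 .2969 .081 .048; python3 look.py j 0.35 0 -.002
```

```text
t 9.25 tcp [0.4684 0.3012 0.0914] grasp [0.4683 0.3012 0.1101] gaugeyaw 0.0481 tilt [ 2.6e-03 -1.0e-04 -1.0e+00] F [ 0.9   2.38 -3.42] w 0.209 j6 -1.15 speed 0.0115
shift [-0.0001  0.0289  0.0858] roll 0.0001
tip [0.58412042 0.30679337 0.06778363]
```

View pics/j_scene2.png

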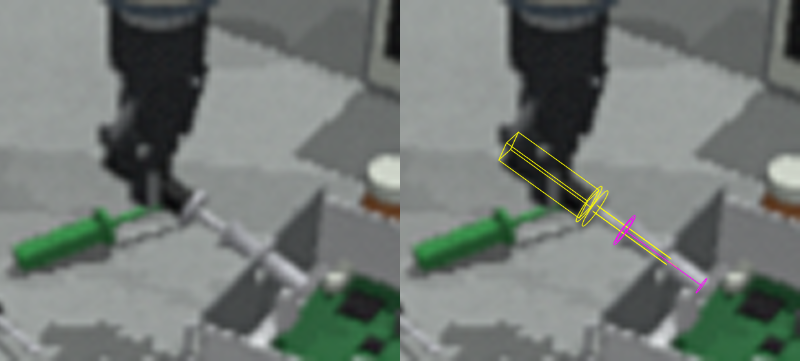

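View pics/j_top2.png

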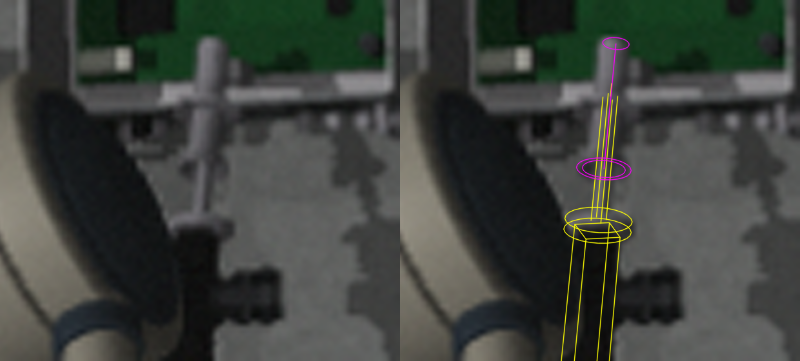

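Call:
drive_tool(motion=[[0.0005, 0.0019, -0.0047, 0, 0.01], [0.001, 0.0037, -0.0094, 0, 0.01], [0.0015, 0.0054, -0.0141, 0, 0.01], [0.0015, 0.0071, -0.0188, 0, 0.01], [0.0015, 0.0089, -0.0235, 0, 0.01], [0.0015, 0.0098, -0.026, 0, 0.01], [0.0015, 0.0107, -0.0285, 0, 0.01], [0.0015, 0.0107, -0.0285, 0, 0.01]])

```text
t: 10.15
position: [0.495, 0.3037, 0.0807]
tcp_rot: [[-0.048, -0.0, -0.999], [0.999, -0.001, -0.048], [-0.001, -1.0, 0.0]]
contact_force: [-6.8, 0.3, 0.4]
grip_width: 0.207
```

```bash
python3 mv.py .3827 .2969 .081 .048; python3 look.py k 0.35 0 -.002
```

```text
t 10.15 tcp [0.495  0.3037 0.0807] grasp [0.495  0.3038 0.0994] gaugeyaw 0.0483 tilt [-2.e-04 -9.e-04 -1.e+00] F [-6.79  0.26  0.43] w 0.207 j6 -1.17 speed 0.0056
shift [-0.0014  0.0184  0.1125] roll 0.0003
tip [0.61131701 0.30937446 0.05684961]
```

View pics/k_scene2.png

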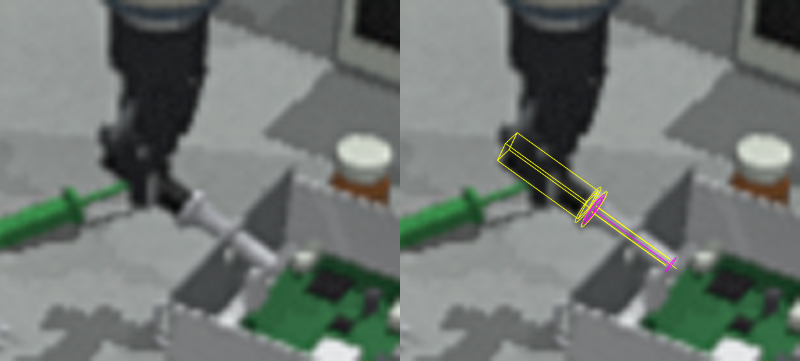

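View pics/k_top2.png

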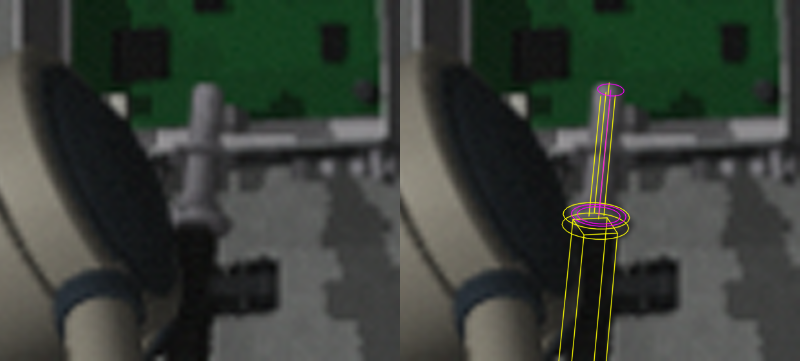

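Call:
drive_tool(motion=[[0, 0.0004, -0.001, 0, 0.01], [0, 0.0007, -0.002, 0, 0.01], [0, 0.0011, -0.003, 0, 0.01], [0, 0.0011, -0.003, 0, 0.01]], newtons=40)

```text
t: 10.65
position: [0.4949, 0.3035, 0.0797]
tcp_rot: [[-0.048, -0.005, -0.999], [0.999, -0.002, -0.048], [-0.002, -1.0, 0.005]]
contact_force: [-20.0, 0.8, 17.1]
grip_width: 0.203
```

```bash
python3 mv.py .3827 .2969 .081 .048
```

```text
t 10.65 tcp [0.4949 0.3035 0.0797] grasp [0.495  0.3036 0.0984] gaugeyaw 0.0485 tilt [-0.0052 -0.002  -1.    ] F [-20.01   0.84  17.07] w 0.203 j6 -1.17 speed 0.0020
shift [-0.0011  0.018   0.1123] roll 0.0005
```

Call:
drive_tool(motion=[[0, -0.003, 0.006, 0, 0.01], [0, -0.007, 0.017, 0, 0.01], [0, -0.0115, 0.03, 0, 0.01], [0, -0.0165, 0.044, 0, 0.01], [0, -0.0215, 0.058, 0, 0.01], [0, -0.0265, 0.072, 0, 0.01], [0, -0.032, 0.086, 0, 0.01], [0, -0.036, 0.097, 0, 0.01]])

```text
t: 11.45
position: [0.3969, 0.2988, 0.1168]
tcp_rot: [[-0.049, -0.005, -0.999], [0.999, -0.002, -0.049], [-0.002, -1.0, 0.005]]
contact_force: [-0.8, -0.1, -0.8]
grip_width: 0.202
```

Call:
drive_tool(motion=[[0, -0.003, 0.008, 0, 0.01], [0, -0.006, 0.015, 0, 0.01], [0, -0.006, 0.015, 0, 0.01]])

```text
t: 11.75
position: [0.3813, 0.2981, 0.1233]
tcp_rot: [[-0.049, -0.005, -0.999], [0.999, -0.002, -0.049], [-0.002, -1.0, 0.005]]
contact_force: [0.0, -0.2, -0.8]
grip_width: 0.199
```

```bash
python3 mv.py .4442 -.0202 .15 .2266; python3 look.py l 0.35 0 -.002
```

```text
t 11.75 tcp [0.3813 0.2981 0.1233] grasp [0.3814 0.2981 0.142 ] gaugeyaw 0.0492 tilt [-0.0051 -0.002  -1.    ] F [ 0.03 -0.18 -0.77] w 0.199 j6 -1.08 speed 0.0230
shift [-0.321  -0.0077 -0.0472] roll -0.1774
tip [0.49868728 0.30397398 0.09912565]
```

View pics/l_scene2.png

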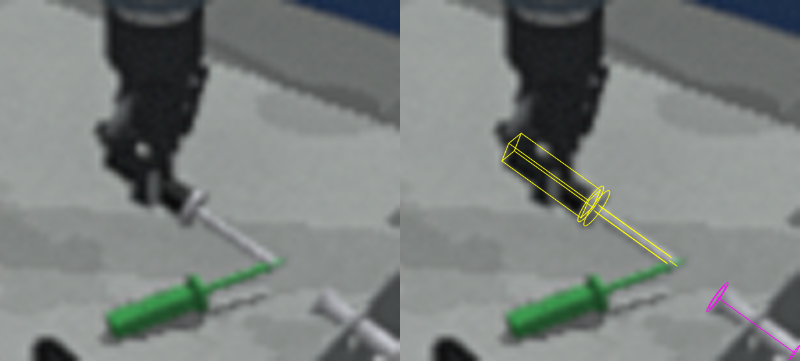

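View pics/l_top2.png

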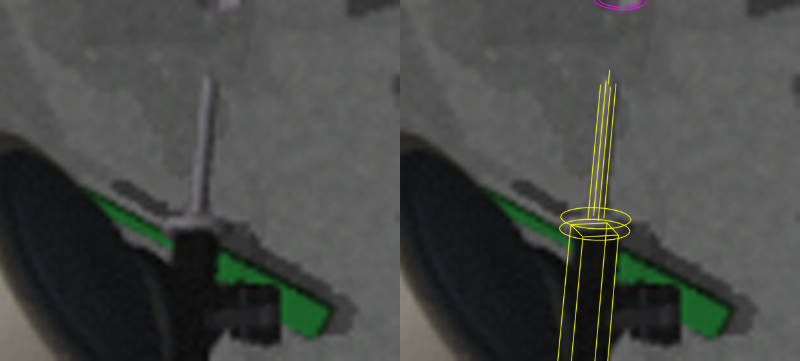

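Call:
drive_tool(motion=[[-0.03, -0.01, -0.004, -0.02, 0.01], [-0.07, -0.018, -0.01, -0.04, 0.01], [-0.115, -0.018, -0.017, -0.07, 0.01], [-0.16, -0.018, -0.024, -0.09, 0.01], [-0.205, -0.018, -0.03, -0.12, 0.01], [-0.25, -0.018, -0.037, -0.15, 0.01], [-0.29, -0.018, -0.043, -0.177, 0.01], [-0.321, -0.018, -0.0472, -0.177, 0.01]], newtons=20)

```text
t: 12.65
position: [0.446, -0.0227, 0.1411]
tcp_rot: [[-0.224, -0.004, -0.975], [0.975, -0.002, -0.224], [-0.001, -1.0, 0.004]]
contact_force: [0.9, 0.5, -1.6]
grip_width: 0.203
```

```bash
python3 mv.py .4442 -.0202 .16 .2266
```

```text
t 12.65 tcp [ 0.446  -0.0227  0.1411] grasp [ 0.4461 -0.0227  0.1598] gaugeyaw 0.2255 tilt [-0.0041 -0.0021 -1.    ] F [ 0.91  0.51 -1.62] w 0.203 j6 -1.98 speed 0.6522
shift [ 0.0029 -0.0002  0.0012] roll -0.0011
```

Call:
drive_tool(motion=[[0.002, 0.01, 0.001, -0.001, 0.01], [0.0025, 0.03, 0.001, -0.001, 0.01], [0.0025, 0.05, 0.001, -0.001, 0.01], [0.0025, 0.055, 0.001, -0.001, 0.01], [0.0025, 0.055, 0.001, -0.001, 0.01]])

```text
t: 13.15
position: [0.4439, -0.0203, 0.0855]
tcp_rot: [[-0.225, -0.006, -0.974], [0.974, -0.002, -0.225], [-0.0, -1.0, 0.006]]
contact_force: [0.5, -0.7, -0.5]
grip_width: 0.199
```

```bash
python3 mv.py .4442 -.0202 .051 .2266; python3 look.py m 0.33 0 -.004
```

```text
t 13.15 tcp [ 0.4439 -0.0203  0.0855] grasp [ 0.444  -0.0203  0.1042] gaugeyaw 0.2266 tilt [-0.0059 -0.0017 -1.    ] F [ 0.45 -0.69 -0.46] w 0.199 j6 -1.97 speed 0.0289
shift [ 0.0001  0.0532 -0.0007] roll -0.0000
tip [0.55713065 0.00552304 0.06572323]
```

View pics/m_scene2.png

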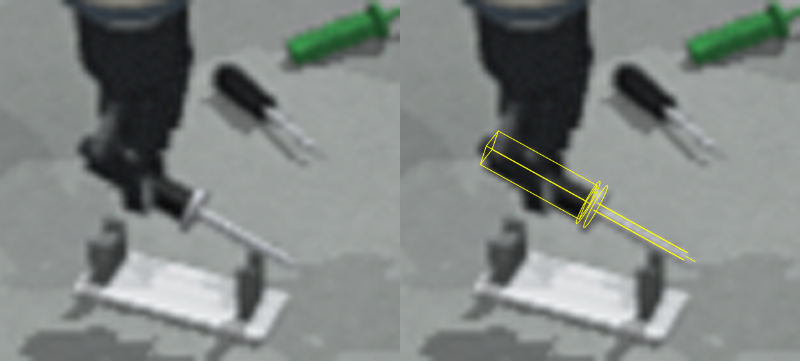

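View pics/m_top2.png

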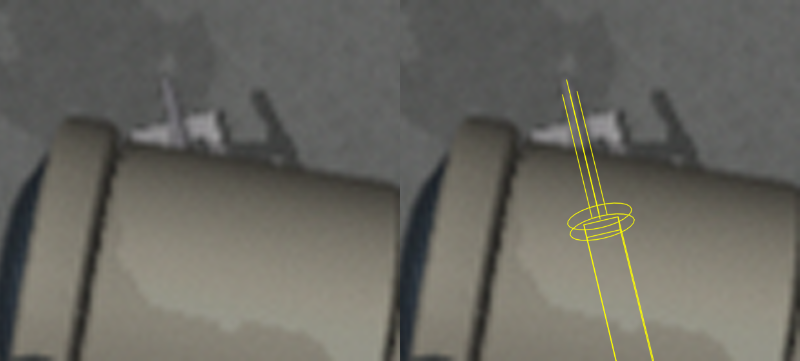

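Call:
drive_tool(motion=[[0, 0.007, 0, 0, 0.01], [0, 0.014, 0, 0, 0.01], [0, 0.021, 0, 0, 0.01], [0, 0.028, 0, 0, 0.01], [0, 0.034, 0, 0, 0.01], [0, 0.04, 0, 0, 0.01], [0, 0.046, 0, 0, 0.01], [0, 0.046, 0, 0, 0.01]])

```text
t: 14.05
position: [0.4442, -0.0205, 0.0399]
tcp_rot: [[-0.225, -0.005, -0.974], [0.974, -0.002, -0.225], [-0.001, -1.0, 0.005]]
contact_force: [-0.1, 0.4, 2.0]
grip_width: 0.205
```

```bash
python3 mv.py .4442 -.0202 .051 .2266; python3 look.py n 0.07 0 -.004
```

```text
t 14.05 tcp [ 0.4442 -0.0205  0.0399] grasp [ 0.4443 -0.0205  0.0586] gaugeyaw 0.2266 tilt [-0.0045 -0.002  -1.    ] F [-0.11  0.39  2.01] w 0.205 j6 -1.97 speed 0.0240
shift [ 0.0003  0.0076 -0.0001] roll 0.0000
tip [0.56295561 0.00684688 0.05054965]
```

View pics/n_scene2.png

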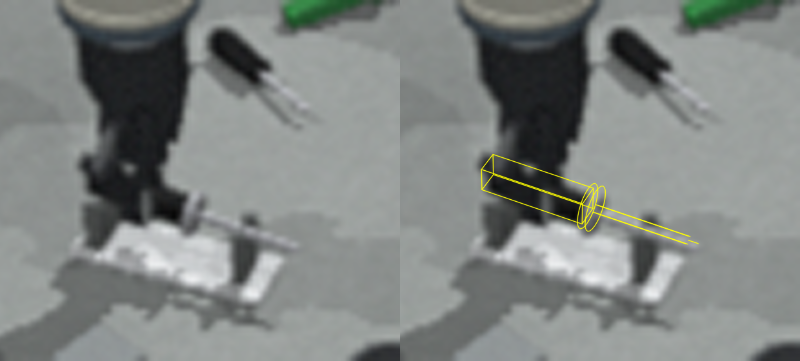

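View pics/n_top2.png

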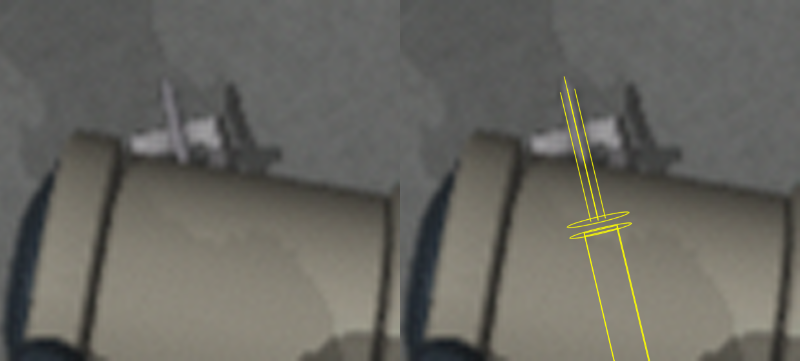

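Call:
drive_tool(motion=[[0, 0.003, 0, 0, 0.01], [0, 0.005, 0, 0, 0.01], [0, 0.007, 0, 0, 0.01], [0, 0.0085, 0, 0, 0.01], [0, 0.0095, 0, 0, 0.01], [0, 0.0095, 0, 0, 0.01]])

```text
t: 14.75
position: [0.4443, -0.0207, 0.0323]
tcp_rot: [[-0.225, -0.003, -0.974], [0.974, -0.002, -0.225], [-0.002, -1.0, 0.003]]
contact_force: [-9.3, -1.5, 51.9]
grip_width: 0.204
```

```bash
python3 mv.py .4442 -.0202 .051 .2266
```

```text
t 14.75 tcp [ 0.4443 -0.0207  0.0323] grasp [ 0.4444 -0.0206  0.051 ] gaugeyaw 0.2268 tilt [-0.0028 -0.0025 -1.    ] F [-9.26 -1.52 51.86] w 0.204 j6 -1.97 speed 0.0014
shift [ 0.0005 -0.      0.    ] roll 0.0002
```

Call:
drive_tool(motion=[[0, -0.0003, 0, 0, 0.01], [0, -0.0003, 0, 0, 0.01]], newtons=20)

```text
t: 14.95
position: [0.4445, -0.0207, 0.0328]
tcp_rot: [[-0.225, -0.002, -0.974], [0.974, -0.003, -0.225], [-0.002, -1.0, 0.003]]
contact_force: [-0.9, 0.1, 1.1]
grip_width: 0.201
```

Call:
drive_tool(motion=[[0, 0, 0, 0, 0.01], [0, 0, 0, 0, 0.01], [0, -0.01, 0, 0, 0.01], [0, -0.03, 0, 0, 0.01], [0, -0.06, 0, 0, 0.01], [0, -0.09, 0, 0, 0.01], [0, -0.1, 0, 0, 0.01], [0, -0.1, 0, 0, 0.01]], newtons=40)

```text
t: 15.75
position: [0.4454, -0.0205, 0.1341]
tcp_rot: [[-0.225, 0.001, -0.974], [0.974, -0.003, -0.225], [-0.003, -1.0, 0.0]]
contact_force: [0.4, -0.6, -1.6]
grip_width: 0.199
```

```bash
python3 look.py o 0 0 -.003;  python3 mv.py .43 -.287 .17 -.105
```

```text
tip [0.56417644 0.00731762 0.15092562]
t 15.85 tcp [ 0.4443 -0.0204  0.1322] grasp [ 0.4443 -0.0203  0.1509] gaugeyaw 0.2269 tilt [-0.0028 -0.0025 -1.    ] F [-0.11  0.22 -2.  ] w 0.201 j6 -1.97 speed 0.0187
shift [-0.2566 -0.0184  0.0739] roll 0.3319
```

View pics/o_scene2.png

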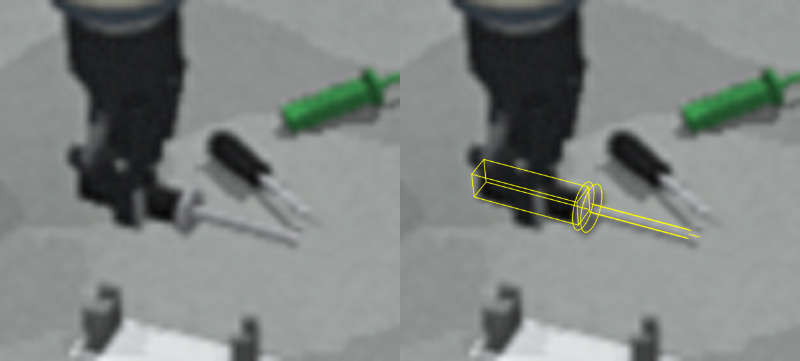

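View pics/o_top2.png

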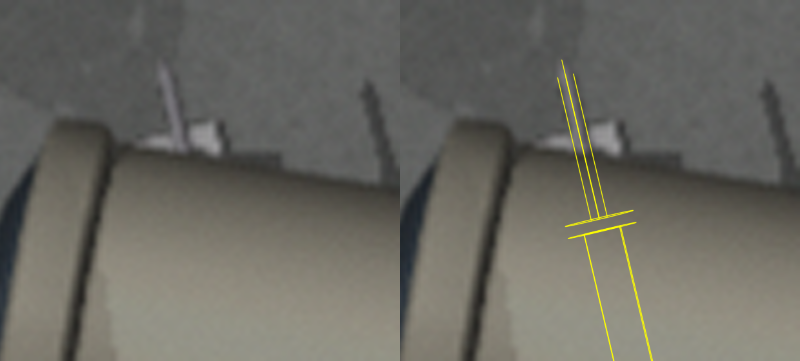

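```bash
python3 mv.py .433 -.2874 .175 -.105
```

```text
t 15.85 tcp [ 0.4443 -0.0204  0.1322] grasp [ 0.4443 -0.0203  0.1509] gaugeyaw 0.2269 tilt [-0.0028 -0.0025 -1.    ] F [-0.11  0.22 -2.  ] w 0.201 j6 -1.97 speed 0.0187
shift [-0.2577 -0.0234  0.0711] roll 0.3319
```

Call:
drive_tool(motion=[[-0.02, -0.014, 0.006, 0.03, 0.01], [-0.05, -0.023, 0.014, 0.07, 0.01], [-0.085, -0.023, 0.023, 0.12, 0.01], [-0.12, -0.023, 0.033, 0.17, 0.01], [-0.155, -0.023, 0.043, 0.22, 0.01], [-0.19, -0.023, 0.053, 0.27, 0.01], [-0.225, -0.023, 0.062, 0.31, 0.01], [-0.25, -0.023, 0.069, 0.332, 0.01]])

```text
t: 16.65
position: [0.4326, -0.2813, 0.1542]
tcp_rot: [[0.108, -0.004, -0.994], [0.994, -0.001, 0.108], [-0.002, -1.0, 0.004]]
contact_force: [-0.0, 0.8, -2.0]
grip_width: 0.206
```

Call:
drive_tool(motion=[[0, 0, 0, 0, 0.01], [0, 0, 0, 0, 0.01]])

```text
t: 16.85
position: [0.4318, -0.2811, 0.1525]
tcp_rot: [[0.109, -0.007, -0.994], [0.994, 0.001, 0.109], [0.0, -1.0, 0.007]]
contact_force: [-0.9, 0.5, -1.2]
grip_width: 0.204
```

```bash
python3 mv.py .433 -.2874 .1 -.105; python3 look.py p 0 0 -.003
```

```text
t 16.85 tcp [ 0.4318 -0.2811  0.1525] grasp [ 0.4319 -0.2811  0.1712] gaugeyaw -0.1088 tilt [-6.8e-03  8.0e-04 -1.0e+00] F [-0.92  0.48 -1.23] w 0.204 j6 -2.15 speed 0.0277
shift [-0.0061  0.0712 -0.0024] roll -0.0038
tip [ 0.55453359 -0.29331319  0.17188686]
```

View pics/p_scene2.png

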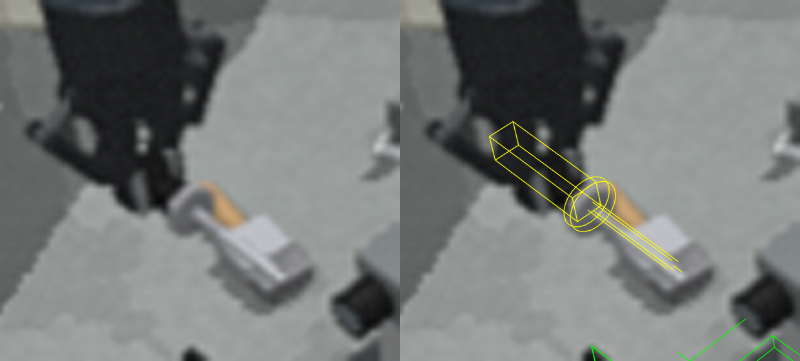

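View pics/p_top2.png

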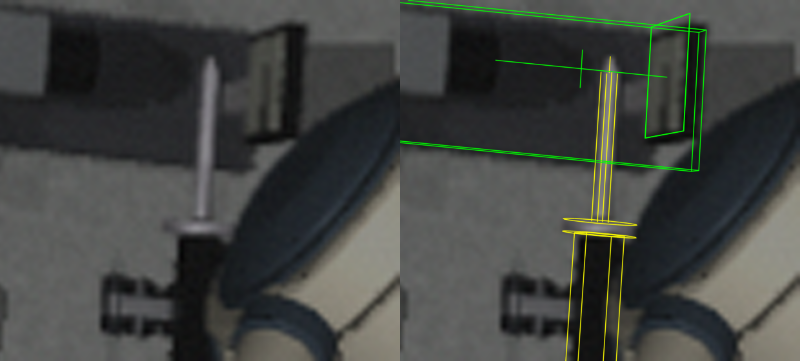

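Call:
drive_tool(motion=[[-0.006, 0.01, -0.002, -0.003, 0.01], [-0.006, 0.025, -0.002, -0.003, 0.01], [-0.006, 0.04, -0.002, -0.003, 0.01], [-0.006, 0.055, -0.002, -0.003, 0.01], [-0.006, 0.066, -0.002, -0.003, 0.01], [-0.006, 0.071, -0.002, -0.003, 0.01], [-0.006, 0.071, -0.002, -0.003, 0.01], [-0.006, 0.071, -0.002, -0.003, 0.01]])

```text
t: 17.75
position: [0.4332, -0.2864, 0.0825]
tcp_rot: [[0.104, -0.006, -0.995], [0.995, 0.0, 0.104], [-0.001, -1.0, 0.006]]
contact_force: [0.5, 0.1, -1.4]
grip_width: 0.201
```

```bash
python3 mv.py .433 -.2874 .1 -.105; python3 look.py q 0 0 -.003
python3 - <<'E'
from h import *
a=cv2.imread("pics/q_scene_full.png");b=cv2.imread("pics/q_top_full.png")
cv2.imwrite("pics/q1.png",cv2.resize(a[200:285,225:305],None,fx=7,fy=7,interpolation=cv2.INTER_CUBIC))
cv2.imwrite("pics/q2.png",cv2.convertScaleAbs(cv2.resize(b[195:270,385:475],None,fx=8,fy=8,interpolation=cv2.INTER_CUBIC),alpha=1.6))
R=np.array([.5553,-.3003,.1]);y=np.array([.105,.9945,0])
for n,P in(("R",R),("lens",R+.045*y),("panel",R-.045*y)): print(n,(proj("scene",[P])[0]-[225,200]+.5)*7,(proj("top",[P])[0]-[385,195]+.5)*8)
E
```

```text
t 17.75 tcp [ 0.4332 -0.2864  0.0825] grasp [ 0.4334 -0.2864  0.1012] gaugeyaw -0.1039 tilt [-5.9e-03  1.0e-04 -1.0e+00] F [ 0.46  0.07 -1.39] w 0.201 j6 -2.16 speed 0.0116
shift [-0.001   0.0012  0.0001] roll 0.0011
tip [ 0.55579764 -0.29929987  0.10144008]
R [221.7001109  308.50505453] [429.11680215 194.61339496]
lens [297.13648344 251.20393394] [296.00014427 181.36091734]
panel [143.21383949 368.12541578] [561.90556816 207.82583916]
```

View pics/q1.png

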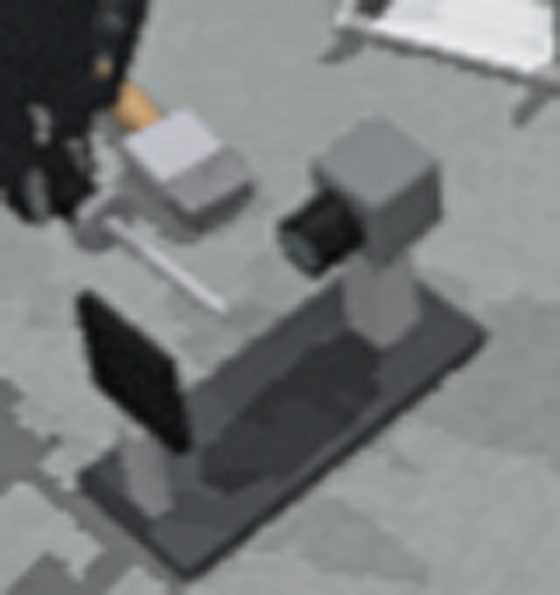

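View pics/q2.png

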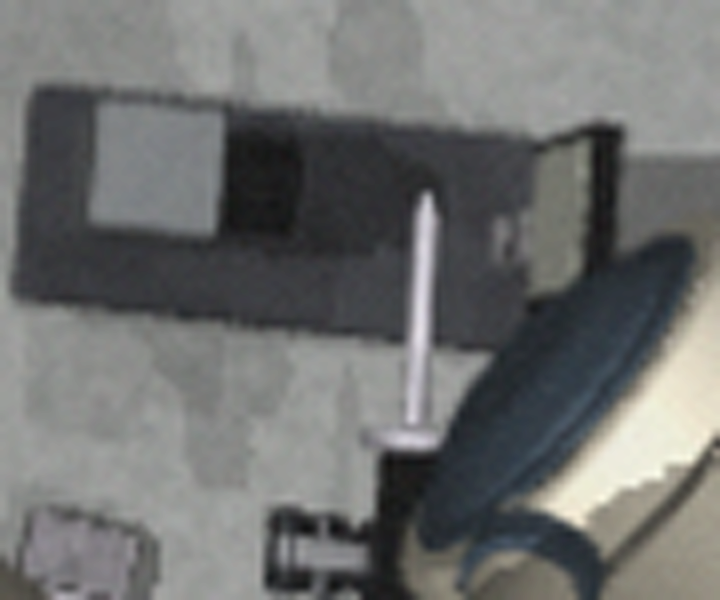

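View pics/q_top2.png

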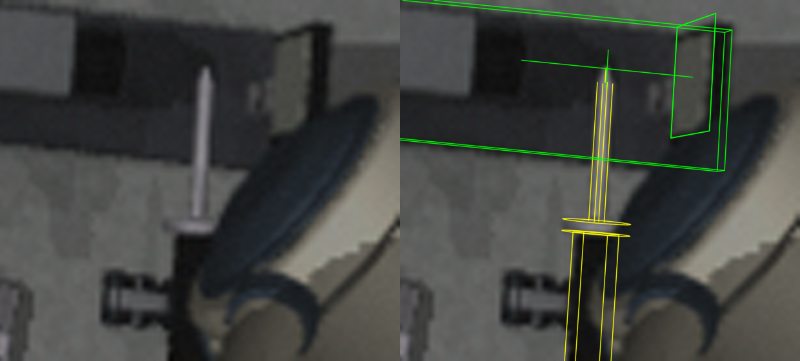

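View pics/q_scene2.png

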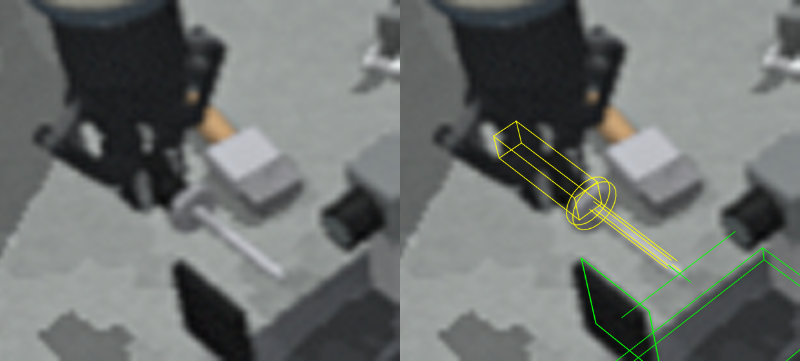

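Run:
```python
from h import *
a=cv2.imread("pics/q_scene_full.png")
roi=(230,218,290,272)
R=np.array([.5553,-.3003,.1]);Y=rz(-.105)
ln=[(R+Y@np.array([p[1],.045,p[2]]),R+Y@np.array([q[1],.045,q[2]])) for p,q in circ(0,.011)]
pn=tf(box([-.03,-.053,-.03],[.03,-.045,.03]),Y,R)
bs=tf(box([-.04,-.095,0],[.04,.095,.012]),Y,np.array([.5547,-.2714,0]))
overlay(a,"scene",[],roi,13,"pics/r0.png")
overlay(a,"scene",[(ln,(0,255,255)),(pn,(0,0,255)),(bs,(0,255,0)),([(R-[.004,0,0],R+[.004,0,0]),(R-[0,0,.004],R+[0,0,.004])],(255,0,255))],roi,13,"pics/r1.png")
```

```text
(no output)
```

View pics/r0.png

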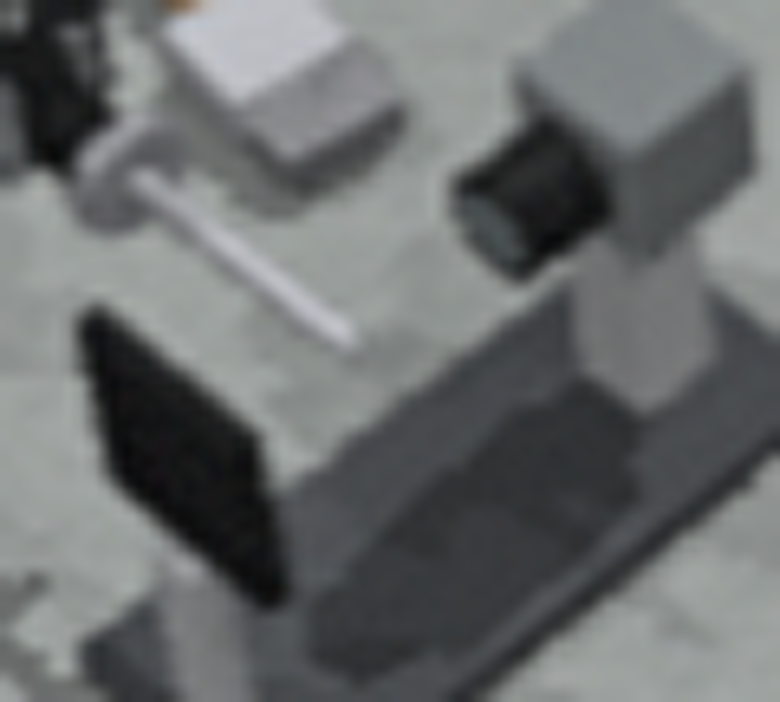

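View pics/r1.png

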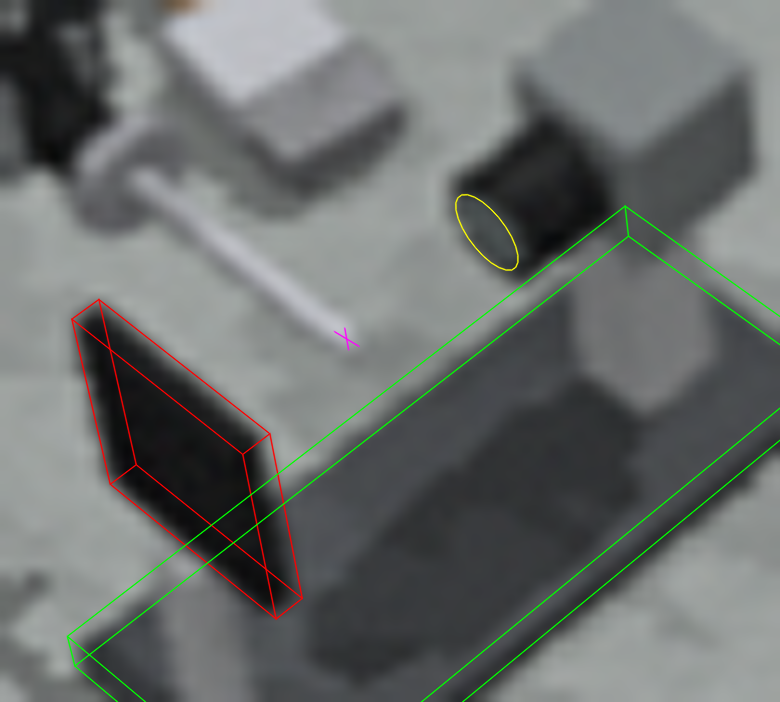

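Run:
```python
from h import *
a=cv2.imread("pics/q_scene_full.png"); g=cv2.cvtColor(a,cv2.COLOR_BGR2GRAY).astype(float)
T=np.array([.5558,-.2993,.1])
def ang(im,cam):
    pass
for t in(-.06,-.03,0,.03,.06):
    R=rz(-.104)@ry(t); p=proj("scene",[T-R@[.075,0,0],T-R@[.01,0,0]]); d=p[1]-p[0]; print(t,np.degrees(np.arctan2(d[1],d[0])).round(2))
# measure the bright ridge: for columns between
p=proj("scene",[T-rz(-.104)@[.07,0,0],T-rz(-.104)@[.012,0,0]])
n=np.array([-(p[1]-p[0])[1],(p[1]-p[0])[0]]);n/=np.linalg.norm(n)
import scipy.ndimage as nd
pts=[]
for s in np.linspace(0,1,25):
    c=p[0]+s*(p[1]-p[0]); o=np.linspace(-3.5,4.5,81); q=c+o[:,None]*n
    v=nd.map_coordinates(g,[q[:,1],q[:,0]],order=1); w=np.clip(v-np.median(v)-10,0,None)
    k=np.argmax(v); w[np.abs(o-o[k])>1.2]=0
    if w.sum()>0: pts.append(c+n*(o*w).sum()/w.sum())
l=cv2.fitLine(np.float32(pts),cv2.DIST_HUBER,0,.01,.01).ravel(); print("measured",np.degrees(np.arctan2(l[1],l[0])), "off", np.mean([(q-p[0])@n for q in pts]))
```

```text
-0.06 35.32
-0.03 36.3
0 37.25
0.03 38.16
0.06 39.04
measured 38.43049 off 0.2272736559096195
```

```bash
cat > lv.py <<'E'
from h import *
import scipy.ndimage as nd, sys
def meas(fn,G,w,dx,show=True):
    g=cv2.cvtColor(cv2.imread(fn),cv2.COLOR_BGR2GRAY).astype(float)
    f=lambda t:[np.array(G)+rz(w)@ry(t)@np.array([k+dx,0,0]) for k in(.054,.114)]
    p=proj("scene",f(0)); A=[]
    for t in(-.06,0,.06):
        q=proj("scene",f(t));d=q[1]-q[0];A.append(np.arctan2(d[1],d[0]))
    n=np.array([-(p[1]-p[0])[1],(p[1]-p[0])[0]]);n/=np.linalg.norm(n)
    pts=[]
    for s in np.linspace(0,1,25):
        c=p[0]+s*(p[1]-p[0]); o=np.linspace(-3.5,4.5,81); q=c+o[:,None]*n
        v=nd.map_coordinates(g,[q[:,1],q[:,0]],order=1); ww=np.clip(v-np.median(v)-10,0,None)
        k=np.argmax(v); ww[np.abs(o-o[k])>1.2]=0
        if ww.sum()>0: pts.append(c+n*(o*ww).sum()/ww.sum())
    l=cv2.fitLine(np.float32(pts),cv2.DIST_HUBER,0,.01,.01).ravel(); a=np.arctan2(l[1],l[0])
    print(fn,"tilt est",np.interp(a,A,[-.06,0,.06]).round(4),len(pts),"off",np.mean([(q-p[0])@n for q in pts]).round(2))
if __name__=="__main__":
    meas("pics/scene0.png",(.4435,-.0215,.05),.225,-.002)
    meas("pics/c_scene_full.png",(.4434,-.0201,.1506),.2266,-.002)
    meas("pics/d_scene_full.png",(.3823,.2967,.0806),.0485,-.002)
    meas("pics/o_scene_full.png",(.4443,-.0203,.1509),.2269,-.003)
    meas("pics/p_scene_full.png",(.4319,-.2811,.1712),-.1088,-.003)
    meas("pics/q_scene_full.png",(.4334,-.2864,.1012),-.1039,-.003)
E
python3 lv.py
```

```text
pics/scene0.png tilt est -0.06 25 off 2.17
pics/c_scene_full.png tilt est 0.0244 8 off -0.18
pics/d_scene_full.png tilt est 0.06 21 off 0.92
pics/o_scene_full.png tilt est 0.034 7 off -0.03
pics/p_scene_full.png tilt est -0.06 22 off -1.59
pics/q_scene_full.png tilt est 0.0281 24 off 0.39
```

```bash
cat > lv2.py <<'E'
from h import *
from scipy.optimize import least_squares
import scipy.ndimage as nd
# rod silhouette mask by difference against scene0 -> fit per-section band centre
def run(fn,G,w,dx,cam="scene",bg="pics/scene0.png"):
    g=cv2.imread(fn).astype(float); b=cv2.imread(bg).astype(float)
    D=(g-b).sum(2)
    f=lambda t,y=0:[np.array(G)+rz(w+y)@ry(t)@np.array([k+dx,0,0]) for k in(.056,.114)]
    p=proj(cam,f(0)); n=np.array([-(p[1]-p[0])[1],(p[1]-p[0])[0]]);n/=np.linalg.norm(n)
    pts=[]
    for s in np.linspace(0,1,30):
        c=p[0]+s*(p[1]-p[0]); o=np.linspace(-4,4,81); q=c+o[:,None]*n
        v=nd.map_coordinates(D,[q[:,1],q[:,0]],order=1); base=np.median(v)
        v=np.abs(v-base); k=nd.gaussian_filter1d(v,6).argmax(); m=np.abs(o-o[k])<1.8
        pts.append((s,(o*v*m).sum()/(v*m).sum()))
    pts=np.array(pts); c=np.polynomial.polynomial.polyfit(pts[:,0],pts[:,1],1)
    L=np.linalg.norm(p[1]-p[0])
    def slope(t,y=0):
        q=proj(cam,f(t,y)); return ((q[1]-q[0])@n)
    ts=np.linspace(-.1,.1,41)
    print(fn,"slope px",c[1].round(3),"resid",np.std(pts[:,1]-c[0]-c[1]*pts[:,0]).round(3),"tilt",np.interp(c[1],[slope(t) for t in ts],ts).round(4),"or yaw",(c[1]/((slope(0,.05)-slope(0,-.05))/.1)).round(4),"len",L.round(1))
run("pics/c_scene_full.png",(.4434,-.0201,.1506),.2266,-.002)
run("pics/o_scene_full.png",(.4443,-.0203,.1509),.2269,-.003)
run("pics/q_scene_full.png",(.4334,-.2864,.1012),-.1039,-.003)
run("pics/d_scene_full.png",(.3823,.2967,.0806),.0485,-.002)
for a in((("pics/d_top_full.png"),(.3823,.2967,.0806),.0485,-.002),(("pics/q_top_full.png"),(.4334,-.2864,.1012),-.1039,-.003),(("pics/p_top_full.png"),(.4319,-.2811,.1712),-.1088,-.003)):
    run(*a,cam="top",bg="pics/top0.png")
E
python3 lv2.py
```

```text
pics/c_scene_full.png slope px -0.201 resid 0.074 tilt -0.0161 or yaw 0.0176 len 15.7
pics/o_scene_full.png slope px 0.061 resid 0.083 tilt 0.0049 or yaw -0.0053 len 15.7
pics/q_scene_full.png slope px 2.738 resid 1.407 tilt 0.1 or yaw -0.1573 len 15.3
pics/d_scene_full.png slope px -0.978 resid 1.513 tilt -0.0869 or yaw 0.108 len 12.8
pics/d_top_full.png slope px -0.344 resid 0.233 tilt -0.0556 or yaw 0.0164 len 21.5
pics/q_top_full.png slope px 0.052 resid 0.051 tilt 0.1 or yaw -0.0024 len 21.7
pics/p_top_full.png slope px 0.085 resid 0.05 tilt 0.1 or yaw -0.0037 len 23.3
```

Run:
```python
from h import *
g=cv2.imread("pics/q_scene_full.png").astype(float); b=cv2.imread("pics/scene0.png").astype(float)
D=np.abs(g-b).max(2)
roi=(230,218,290,272)
a=np.clip(D*3,0,255).astype(np.uint8); a=cv2.merge([a,a,a])
G=np.array([.4334,-.2864,.1]); it=[]
for t,c in((0,(0,255,255)),(.05,(0,0,255))):
    it.append((tf([(np.array([.043,0,0]),np.array([.123,0,0]))],rz(-.104)@ry(t),G),c))
overlay(a,"scene",[],roi,13,"pics/s0.png")
overlay(a,"scene",it,roi,13,"pics/s1.png")
```

```text
(no output)
```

View pics/s1.png

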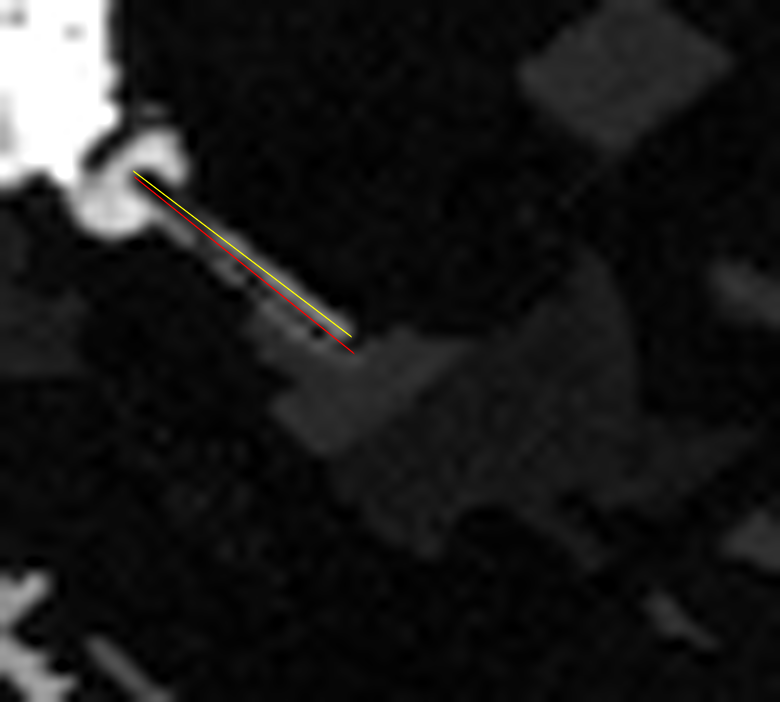

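```bash
python3 mv.py .433 -.2874 .1 -.105
python3 - <<'E'
import cv2,numpy as np
a=cv2.imread("pics/top0.png").astype(float);b=cv2.imread("pics/q_top_full.png").astype(float)
cv2.imwrite("pics/diff.png",np.clip(np.abs(a-b).max(2)*3,0,255).astype(np.uint8))
E
```

```text
t 17.85 tcp [ 0.4334 -0.2865  0.0827] grasp [ 0.4335 -0.2865  0.1014] gaugeyaw -0.1040 tilt [-5.3e-03 -3.0e-04 -1.0e+00] F [-0.77  0.06 -1.56] w 0.200 j6 -2.16 speed 0.0030
shift [-0.0009  0.0014  0.0003] roll 0.0010
```

View pics/diff.png

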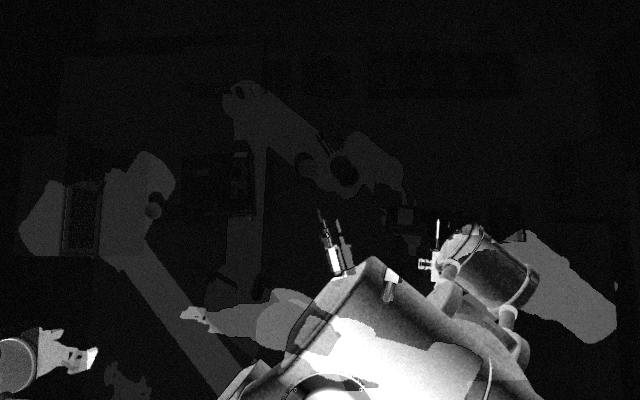

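The difference picture shows only the arm, its shadows and the gauge missing from the rest (around 330,250). Nothing else moved, so I'm handing in.

```bash
python3 -c "
from station import r
print(r.sign_off())"
```

```text
the job is handed in; nothing more can be done
None
```

The gauge is held at the inspection stand with its tip at the reading point, still in the gripper, and I handed the job in at about 17.9 s.

**What I did**
- I took the gauge from its rest by the handle. The arm's moves cannot tilt the tool, so I used the sleeve's flare to pivot the gauge 20° in a light 20 N grip.
- I slid the rod in until the collar stopped. Pushing further, the force rose to about 20 N and the gauge moved no further forward. I then drew it right out.
- I re-levelled the gauge by pressing it back into its own rest for a moment without letting go. The wrist force peaked at about 52 N there, under the 120 N limit.
- I then carried it to the stand.

**Last checks**
- **Position:** in the top picture the tip is within about 2 mm of the midpoint between lens and panel. It is at about 100 mm height, judged from the arm pose and the gauge's height in the rest.
- **Square:** the rod is within about 0.003 rad of square to the line of sight, going by the top picture and my fit of the stand's direction.
- **Level:** the overlay in the scene picture shows the rod level. The automatic measurements disagreed: two gave 0.03–0.04 rad of tilt on a cluttered background and one failed outright, while the clean one just after re-levelling gave 0.005 rad. I went with the overlay.
- **Touching and bystanders:** the contact force reading is only about the gauge's weight, so it is touching nothing else. In the top difference picture nothing else had moved, though the arm hid part of the view.

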